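Load a rechargeable cell into the sprung charging dock

ROBOT

A 6-joint arm with a two-finger parallel gripper is mounted at the origin on the work surface. World frame = base frame: x ahead of the robot, y to its left, z up, the work surface at z = 0. Lengths are in mm, angles in rad, forces in N, time in s.
With the tool pointing down it reaches from about 300 to 775 mm from the base axis. Payload 14.6 kg.
Tool frame: the origin (TCP) lies at the very end of the fingers, on their centre line; the grasp point (between the pads) lies manip.grasp_offset behind it (manip.grasp_offset is the distance from the TCP to the grasp point, in mm); z points along the fingers, y is the direction in which the jaws open and shut (so a half turn about z gives the same grasp; the last joint's range is limited). The gripper opens to 94 mm and grips with 3 to 60 N. Pads are 16 mm wide; open, the fingers measure 119 mm over their backs; the gripper's body (75 mm by 177 mm) begins 78 mm behind the grasp point.
Start: joints at [1.102, 0.3, 1.521, -0, 1.321, -0.067], TCP at [215.088, 506.188, 205.446] pointing down, gripper open.
Joint ranges: [-3.03, 3.03], [-0.79, 2.21], [0.23, 2.52], [-1.04, 4.18], [0, 3.07], [-2.55, 2.55]. Speed limits (rad/s): [2.22, 2.22, 2.57, 3.14, 3.14, 3.14].

INTERFACE

Orientations are given as [roll, pitch, yaw] about the fixed x, y, z axes, in that order (R = Rz(yaw) Ry(pitch) Rx(roll)).
In Python, from cell import manip gives the robot as it stands.
- The arm moves only by the tool send_rows, never from a script. Its argument "commands" is a list of rows, each a list of 2 entries, a list of its own where there are three numbers: the shift along the tool's x, y, z in m, then the turn about the tool's z in rad. A call has exactly 8 rows; each row is the pose to reach, as a shift and turn from the pose commanded when the call began, along the tool's axes at that moment; what a row does not reach only later rows make up. A row lasts 1/12 s, in which the tool goes at most 41.7 mm and 7.16 degrees, less where a joint would pass 70% of its speed; a pose out of reach is approached as far as the arm can. A call with a gripper value outside its range is refused whole. "hand" is the closure, from -1 (fully open) to 1 (shut), so that 0 is half open, set as the call begins (left out, the last holds). The fingers move at their own pace and stop on an object; "force" is the grip in N (left out, the last holds). Time passes only in rows, so rows that repeat a pose let the fingers close, or fill a call up. It gives the time, the measured TCP pose, the force and the opening at its end, in the units of the state.
- manip.read_state(): the state, without advancing time (a new reading comes with each control period).
- manip.camera(name): name is "side" or "top" or "wrist"; returns the picture (420x560x3 uint8, red, green, blue); there is no depth.
- manip.camera_model(name): a dict with "K" (3x3 intrinsics, pixels), "k1" (the pictures are not rectified: a ray, as slopes to the right and down, at radius r is drawn at 1 + k1 r^2 times it, then the intrinsics apply), "eye" and "attitude" of the camera in the world; the wrist camera has in their place "mount" (4x4, takes a point from camera to tool coordinates, whose origin is the TCP and whose axes are the flange's). Camera axes: x right, y down, z forward; pixel columns grow to the right and rows downward; lengths in mm; the calibration is good to about 2 mm. A picture is of the moment at which its call begins: read the wrist's pose just before it. camera_model takes no time and is no camera call.
- manip.sign_off(): hands the job in, once; it reports no verdict.
The state is a dict: "clock": time; "joints": joint angles; "qd": joint speeds; "effort": joint torques, N m; "eef_pos": TCP position; "eef_rot": TCP orientation; "wrist_force": force on the tool from outside, world axes, zero at the start; "moment": the same for the moment, N m; "finger_gap": finger opening in mm.
Only numpy, scipy, OpenCV 4.12 (cv2) and the standard library are available. Lean on these libraries where they do the work, as an engineer would, in place of code of your own. Each camera call takes 0.05 s, during which the arm holds its last target.

TASK

Put the longer of the two cells from the tray into the charging dock: slide the dock's cover open, set the cell's nub end against the spring contact, squeeze the spring back and tip the other end down behind the end wall until the cell lies level and fully home. Then slide the cover fully shut. Leave the short cell in the tray and everything else on the table as it stands, and do not let the long cell fall off the tray or dock.

Things in the scene. Friction and masses are not known exactly. Their poses are not given: they have to be found in the camera images.
- bay (a point): Where the cell's centre belongs in the charging dock, a white block fixed to the table, 170 mm long, 40 mm wide. Axes are the dock's: x level along the bay towards the spring contact, z up. 27 mm above the table, on the bay's centre line. The bay's flat floor is 13 mm below it; low side walls at y = 15 to 20 mm either side stand 6 mm above the floor. The bay is reached from above.
- wall_top (a point): Middle of the inner top edge of the bay's end wall, at bay x = -32.5 mm and 29 mm above the table (15 mm above the bay floor); axes as the dock's. The wall is square-edged, 10 mm thick (towards -x, the dock's outer end) with a flat top; on it two ears at y = 13 to 18 mm either side stand 5.5 mm higher. A cell's tail can rest on the wall between the ears.
- contact_free (a point): Middle of the spring contact's face when it stands out: bay x = +28.5 mm, 27 mm above the table; a level plunger with a 12 mm disc. It sinks into a housing 36 mm wide, top 42 mm above the table, from bay x = +42.5 to +127.5 mm. End wall to free contact is 61 mm: a 65 mm cell lying home holds it 4 mm in; with the tail still up on the wall about 7 mm is needed before the tail clears it.
- contact (a joint): The dock's spring contact: 0 m standing out, up to 0.011 m pushed in along the dock's +x; about 2 N to start and 8.4 N fully in.
- cover (a joint): The dock's grey sliding cover, a hood 81 mm long and 48 mm wide: 0 m fully shut over the bay, 0.080 m fully open over the spring housing (it moves along the dock's +x as it opens). Needs about 2 N to slide and stays where it is left.
- cover_fin (a point): Centre of the top of the fin that stands on the cover, by which it is pushed; it moves with the cover. The fin is 8 mm thick along the dock's x, 30 mm wide across and 18 mm tall; this point is 64.5 mm above the table and the cover's flat top 46.5 mm above the table. Axes as the dock's. With the cover shut it stands at x = +5.5 mm from the bay point.
- cell_center (a point): Centre of the long cell: a black cylinder, 26 mm diameter, with steel ends, 65 mm long in all, about 95 g, lying level on the tray, axis 29 mm above the table. x runs along its axis towards the end with the nub (a steel button 12 mm wide, 2.5 mm long, counted in the 65 mm); the tail end is flat.
- cell_nub (a point): Middle of the end face of the long cell's nub, 32.5 mm from its centre.
- short_cell_center (a point): Centre of the short cell, alike but 52 mm long, 26 mm diameter; it lies beside the long one, 60 mm from axis to axis, and stays where it is.
- tray: Grey cell tray, 94 by 130 mm, fixed; origin on the table under its middle. x is along the cells, nub ends towards +x; cells lie at y = +30 and -30 mm, which is which varies. Each lies on two saddles at x = +-21 mm, 8 mm thick, lips 19 mm above the table reaching 12.5 mm either side of the cell's axis. Between the saddles the tray is open down to 6 mm above the table.
- saline: Upright white bottle, 54 mm diameter, 145 mm tall, origin under its middle; leave alone.
- dropper: Upright small white bottle, 24 mm diameter, 62 mm tall, near the dock, origin under its middle; leave alone.
- lens_case: White contact lens case with two round cups, 31 by 69 mm, 17 mm tall, near the tray, origin under its middle; leave alone.
- penlight: Penlight lying near the tray, 124 mm long along its x, 14 mm thick; leave alone.
- occluder: Flat black eye occluder, 140 mm long along its x, disc 56 mm wide, 4 mm thick; leave alone.
- trial_lens: Trial lens lying flat near the dock, 38 mm diameter with a small tab, 4 mm thick; leave alone.
- spectacles: Spectacles standing on their rims and temple tips, 124 mm wide along y, 127 mm along x, 43 mm tall, origin under the bridge; leave alone.
Mind the look-alikes: they are no part of the job. What is shaped like the part that bears bay but blue or yellow is not meant.

How it is judged (in metres and radians):
On the way:
1. the long cell lies home in the bay, nub against the spring contact (distance between cell_center and bay below 0.005 m and x of cell_nub in the frame of bay above 0.027 m and value of joint contact above 0.002 m), for 0.2 s.
At the end, for the whole second after the job is handed in: The long cell stays in the bay, centre within 5 mm of its place and no more than 2.5 mm high, level and in line within 0.08 rad, nub end towards the spring contact and holding it at least 2 mm in, with the cover within 5 mm of fully shut (all of step 1 and z of cell_center in the frame of bay below 0.0025 m and angle between the x axis of cell_center and the x axis of bay, either way round below 0.08 rad and value of joint cover below 0.005 m); the robot touches nothing.
It fails at once if the short cell is moved more than 20 mm (distance of short_cell_center from where it was at the start of the episode above 0.02 m).
It fails at once if the long cell falls to the table (height (world z) of cell_center below 0.019 m).
It fails at once if something else on the table is shifted more than 25 mm (distance of any of saline, dropper, lens_case, penlight, occluder, trial_lens, spectacles from where it was at the start of the episode above 0.025 m).
It also fails if it takes over 69 s, if anything falls off the work surface, if the arm or the gripper's body presses on something with over 40 N, if the wrist force passes 120 N, or if a joint passes its speed limit or range.

## Working session

There is one attempt and no reset: what is moved stays moved. The work goes in short steps, Python scripts to look and compute and a tool call to move; the robot and the scene stay as the last step left them, time stands still between calls to the robot, and variables do not carry over. Pictures are saved under pics/ and viewed, and the job is handed in when it is done.

Besides the shell and the picture viewer there is one more tool, called as name(argument=value, ...) on one line, values as JSON. send_rows: Moves the arm, as the interface text tells. Its arguments: {"type":"object","properties":{"commands":{"type":"array","items":{"type":"array"}},"hand":{"type":"number"},"force":{"type":"number"}},"required":["commands"]}

```bash
ls; mkdir -p pics
python3 - <<'E'
from cell import manip
import cv2, numpy as np
print(manip.read_state()); print(manip.grasp_offset)
for n in ["side","top","wrist"]:
    print(n, manip.camera_model(n))
for n in ["side","top"]:
    im=manip.camera(n); cv2.imwrite(f"pics/{n}0.png", im[:,:,::-1])
E
```

```text
pics
{'clock': 0.0, 'joints': array([ 1.10239410e+00,  3.00467977e-01,  1.52156465e+00,  2.65873897e-06,
        1.32073130e+00, -6.66178588e-02]), 'qd': array([-8.11855958e-05, -5.91625273e-04, -1.56235341e-04, -8.84535502e-04,
        1.02634898e-03,  7.56749684e-04]), 'effort': array([ 1.57338718e-04, -5.31797755e+01, -3.52742493e+01,  7.07806530e-02,
        2.43121921e-02, -7.96749623e-05]), 'eef_pos': array([214.97504223, 505.95920856, 204.89500375]), 'eef_rot': array([-3.14042414e+00, -8.05399807e-05,  2.73980758e+00]), 'wrist_force': array([-0.37967088, -0.0557996 , -0.52954239]), 'moment': array([-0.01138458, -0.00027149, -0.0252432 ]), 'finger_gap': 94.13789334816387}
18.8
side {'K': array([[459.81882187,   0.        , 269.18581706],
       [  0.        , 459.81882187, 206.78651376],
       [  0.        ,   0.        ,   1.        ]]), 'k1': 0.024896666334265006, 'eye': array([ 172.34818087, -731.3704424 ,  685.03780837]), 'attitude': array([-2.19517322,  0.0201583 , -0.48169633])}
top {'K': array([[477.26608926,   0.        , 276.13206722],
       [  0.        , 477.26608926, 207.99942207],
       [  0.        ,   0.        ,   1.        ]]), 'k1': -0.05586283979263517, 'eye': array([ 358.55337511,   13.6125497 , 1263.1092256 ]), 'attitude': array([-2.98224175, -0.02107181, -1.55343109])}
wrist {'K': array([[325.7228084,   0.       , 275.1881512],
       [  0.       , 325.7228084, 210.8930077],
       [  0.       ,   0.       ,   1.       ]]), 'k1': 0.00724709565103944, 'mount': array([[ 1.35473989e-04, -9.73800345e-01, -2.27404637e-01,
         6.42927946e+01],
       [ 9.99999861e-01,  1.58523895e-05,  5.27856025e-04,
         3.12640026e-01],
       [-5.10421472e-04, -2.27404677e-01,  9.73800212e-01,
        -1.79742126e+02],
       [ 0.00000000e+00,  0.00000000e+00,  0.00000000e+00,
         1.00000000e+00]])}
```

View pics/top0.png

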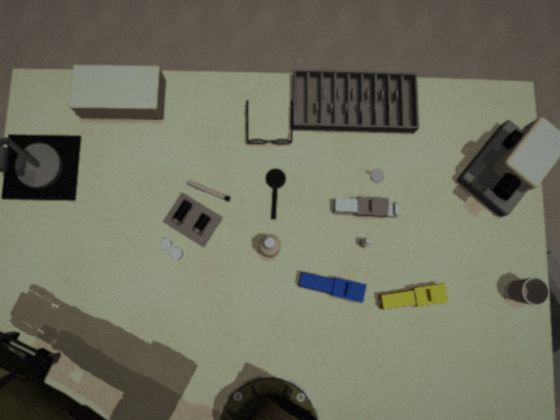

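View pics/side0.png

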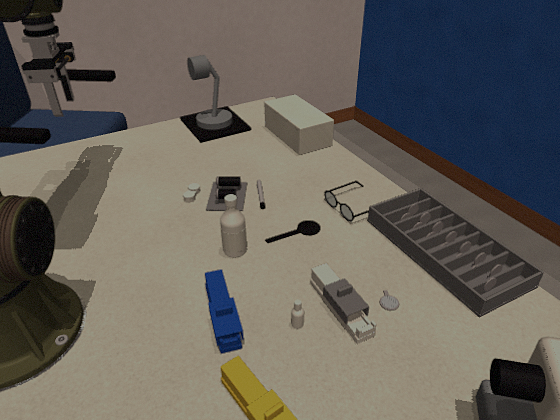

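```bash
cat > h.py <<'E'
from cell import manip
import cv2, numpy as np
from scipy.spatial.transform import Rotation as R
def cam(name, st=None):
    m=manip.camera_model(name)
    if name=="wrist":
        st=st or manip.read_state()
        T=np.eye(4);T[:3,:3]=R.from_euler('xyz',st['eef_rot']).as_matrix();T[:3,3]=st['eef_pos']
        M=T@m['mount']; return m['K'],m['k1'],M[:3,:3],M[:3,3]
    return m['K'],m['k1'],R.from_euler('xyz',m['attitude']).as_matrix(),np.array(m['eye'])
def ray(c,uv):
    K,k1,Rm,e=c
    d=cv2.undistortPoints(np.array([[uv]],float),K,np.array([k1,0,0,0,0.]))[0,0]
    v=Rm@np.array([d[0],d[1],1]); return e,v
def at_z(c,uv,z):
    e,v=ray(c,uv); return e+v*(z-e[2])/v[2]
def proj(c,P):
    K,k1,Rm,e=c
    P=np.atleast_2d(P); p=(P-e)@Rm
    return cv2.projectPoints(p.reshape(-1,1,3),np.zeros(3),np.zeros(3),K,np.array([k1,0,0,0,0.]))[0][:,0]
def tri(cs,uvs):
    A=np.zeros((3,3));b=np.zeros(3)
    for c,uv in zip(cs,uvs):
        e,v=ray(c,uv);v=v/np.linalg.norm(v);P=np.eye(3)-np.outer(v,v);A+=P;b+=P@e
    return np.linalg.solve(A,b)
def crop(im,x0,y0,x1,y1,s,fn,gam=0.6):
    c=im[y0:y1,x0:x1]; c=(255*(c/255.)**gam).astype(np.uint8)
    c=cv2.resize(c,None,fx=s,fy=s,interpolation=cv2.INTER_CUBIC)
    cv2.imwrite(fn,c[:,:,::-1] if False else c)
E
python3 - <<'E'
from h import *
t=cv2.imread("pics/top0.png"); s=cv2.imread("pics/side0.png")
crop(t,320,160,420,260,6,"pics/t_dock.png"); crop(t,150,170,250,270,6,"pics/t_tray.png")
crop(s,290,250,410,350,6,"pics/s_dock.png"); crop(s,175,160,275,220,8,"pics/s_tray.png")
c=cam("top")
for uv in [(335,205),(398,208),(193,219),(363,242)]: print(uv, at_z(c,uv,20).round(1))
E
```

```text
(335, 205) [ 570.1 -165.    20. ]
(398, 208) [ 565.5 -333.6   20. ]
(193, 219) [525.1 208.5  20. ]
(363, 242) [ 473.2 -238.7   20. ]
```

View pics/t_dock.png

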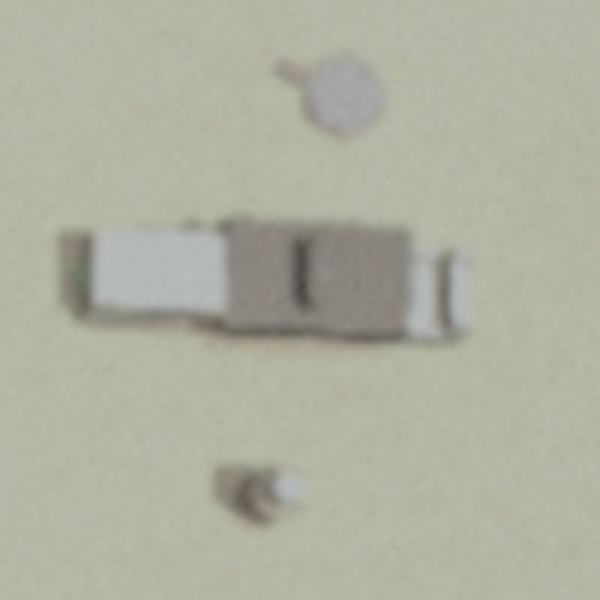

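View pics/t_tray.png

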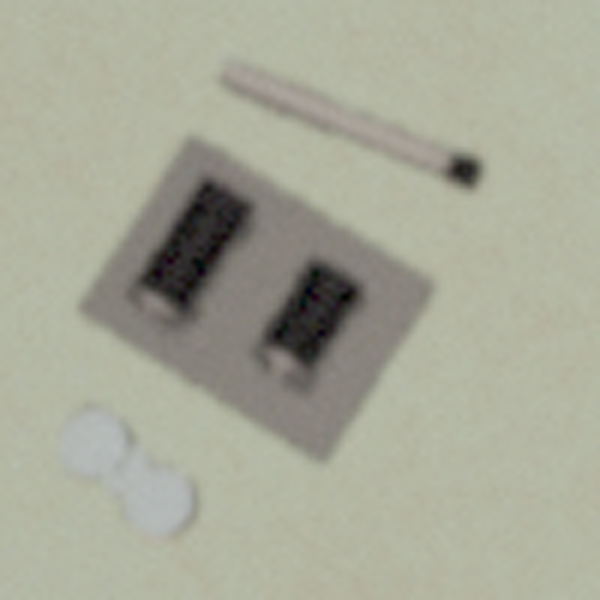

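View pics/s_dock.png

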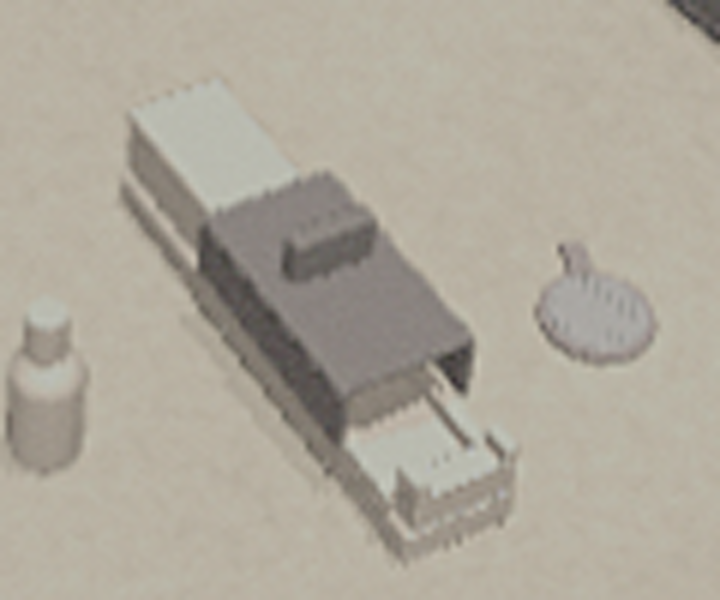

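View pics/s_tray.png

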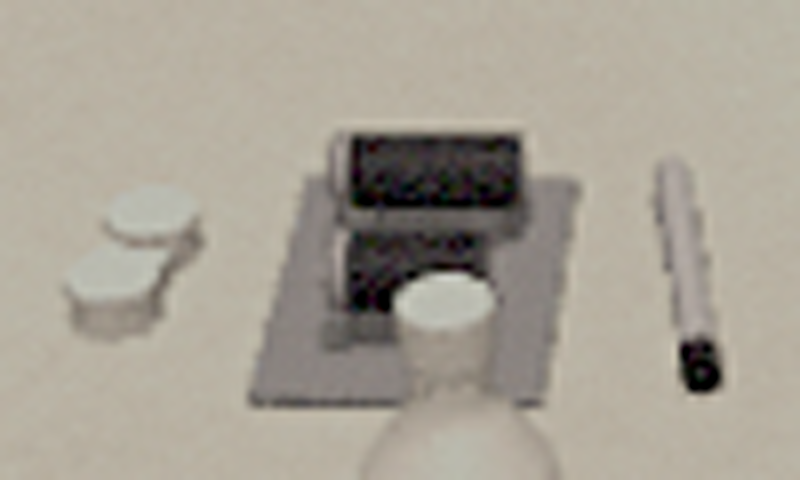

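send_rows(commands=[[[-0.2, -0.077, 0], 0], [[-0.2, -0.077, 0], 0], [[-0.2, -0.077, 0], 0], [[-0.3, -0.115, 0], 0], [[-0.3, -0.115, 0], 0], [[-0.3, -0.115, 0], 0], [[-0.4, -0.153, 0], 0], [[-0.4, -0.153, 0], 0]], hand=0, force=30)

```text
clock: 0.77
eef_pos: [456.0, 272.9, 205.3]
eef_rot: [-3.141, -0.0, 2.74]
wrist_force: [1.0, 0.1, 0.4]
finger_gap: 47.7
```

send_rows(commands=[[[-0.04, -0.015, 0], 0], [[-0.08, -0.03, 0], 0], [[-0.08, -0.03, 0], 0], [[-0.08, -0.03, 0], 0], [[-0.08, -0.03, 0], 0], [[-0.08, -0.03, 0], 0], [[-0.08, -0.03, 0], 0], [[-0.08, -0.03, 0], 0]])

```text
clock: 1.43
eef_pos: [516.3, 216.7, 205.6]
eef_rot: [3.141, 0.0, 2.741]
wrist_force: [0.0, 0.6, -0.9]
finger_gap: 47.0
```

Run:
```python
from h import *
import pickle
st=manip.read_state(); im=manip.camera("wrist")
pickle.dump(st,open("w1.pkl","wb")); cv2.imwrite("pics/w1.png",im[:,:,::-1])
print(st['eef_pos'],st['eef_rot'])
```

```text
[516.2611191  216.72206743 205.62527643] [3.14142493e+00 1.29231170e-04 2.74127714e+00]
```

View pics/w1.png

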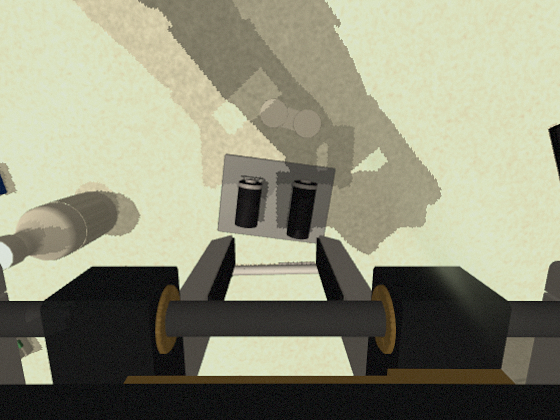

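Run:
```python
from h import *
t=cv2.imread("pics/w1.png")
crop(t,210,145,345,250,5.9,"pics/w1c.png",0.5)
```

```text
(no output)
```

View pics/w1c.png

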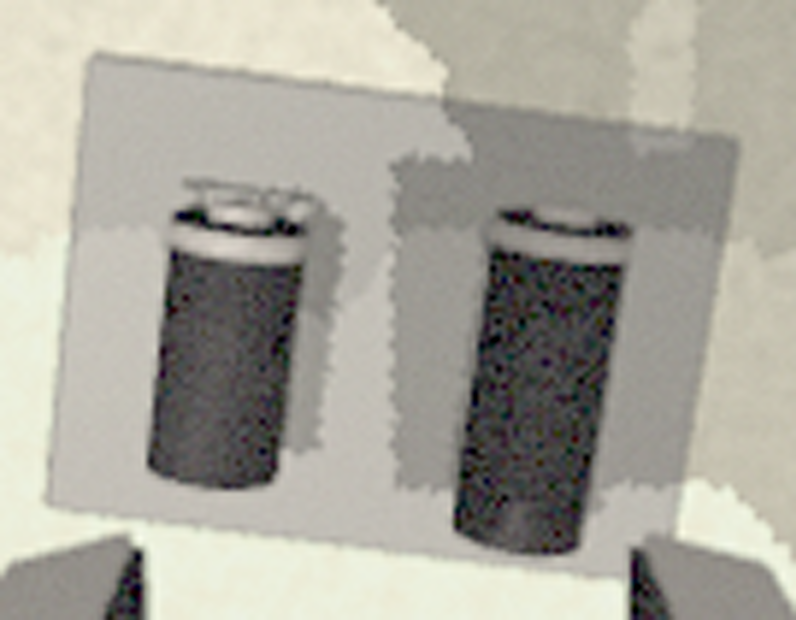

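Run:
```python
from h import *
import pickle
st=pickle.load(open("w1.pkl","rb")); c=cam("wrist",st); s=5.9
f=lambda x,y:(210+(x+.5)/s-.5,145+(y+.5)/s-.5)
TL,TR,BL=[at_z(c,f(*p),6) for p in [(93,53),(738,142),(48,505)]]
print(TL,TR,BL, np.linalg.norm(TL-TR),np.linalg.norm(TL-BL))
ctr=(TR+BL)/2; xd=TL-BL; yaw=np.arctan2(xd[1],xd[0]); yd=TL-TR; print("tray",ctr,"yaw",yaw, np.arctan2(yd[1],yd[0])-np.pi/2)
# cell: silhouette edges at half-height; sides at z~29: left edge/right edge mid points
for nm,L,Rr,top,bot in [("long",(490,260),(628,262),(560,212),(517,555)),("short",(170,250),(305,255),(240,205),(213,487))]:
    print(nm,"width",np.linalg.norm(at_z(c,f(*L),29)-at_z(c,f(*Rr),29)),"tail bottom z29/16",at_z(c,f(*bot),29)[:2],at_z(c,f(*bot),16)[:2],"nub top z29",at_z(c,f(*top),29)[:2])
# top cam tray corners
ct=cam("top"); g=lambda x,y:(150+(x+.5)/6-.5,170+(y+.5)/6-.5)
q=[at_z(ct,g(*p),6) for p in [(190,135),(437,287),(325,465),(80,308)]]
print(np.mean(q,0), np.array(q).round(1))
# predicted corner projection from top estimate
```

```text
[454.31826524 181.37994407   6.        ] [519.41556383 290.93829264   6.        ] [533.83774777 134.23313811   6.        ] 127.43896587858794 92.44549428625851
tray [526.6266558  212.58571537   6.        ] yaw 2.606412844823446 -3.6777212059405535
long width 25.877706940653553 tail bottom z29/16 [573.85752183 220.3477154 ] [578.11538431 219.55617622] nub top z29 [514.89440526 252.87094365]
short width 25.275118153447735 tail bottom z29/16 [538.30549132 171.56648119] [541.26641125 168.99539644] nub top z29 [490.46010651 198.48485917]
[526.22391603 211.92471548   6.        ] [[598.9 245.4   6. ]
 [532.8 132.8   6. ]
 [453.  179.2   6. ]
 [520.1 290.3   6. ]]
```

send_rows(commands=[[[-0.019, -0.036, 0], 0.1], [[-0.038, -0.073, 0], 0.2], [[-0.057, -0.109, 0], 0.3], [[-0.076, -0.146, 0], 0.4], [[-0.095, -0.182, 0], 0.5], [[-0.114, -0.219, 0], 0.6], [[-0.133, -0.255, 0], 0.7], [[-0.152, -0.292, 0], 0.8]], hand=1)

```text
clock: 2.15
eef_pos: [542.4, -113.8, 205.8]
eef_rot: [3.141, 0.0, 1.936]
wrist_force: [0.5, 0.5, 0.3]
finger_gap: 0.8
```

Run:
```python
from h import *
st=manip.read_state(); p=st['eef_pos'];Rm=R.from_euler('xyz',st['eef_rot']).as_matrix()
print(p,st['eef_rot'], Rm.T@(np.array([560,-330,205])-p))
```

```text
[ 542.36814565 -113.81674464  205.76606589] [3.14113764e+00 2.98300893e-04 1.93565679e+00] [-208.24382324  -60.66743933    0.80058073]
```

send_rows(commands=[[[-0.035, -0.01, 0], 0.08], [[-0.07, -0.02, 0], 0.16], [[-0.105, -0.03, 0], 0.24], [[-0.14, -0.04, 0], 0.32], [[-0.175, -0.05, 0], 0.39], [[-0.208, -0.06, 0], 0.39], [[-0.208, -0.06, 0], 0.39], [[-0.208, -0.06, 0], 0.39]])

```text
clock: 2.82
eef_pos: [561.4, -328.9, 204.7]
eef_rot: [-3.141, -0.001, 1.548]
wrist_force: [0.1, 0.1, -0.1]
finger_gap: 0.4
```

Run:
```python
from h import *
import pickle
st=manip.read_state(); im=manip.camera("wrist")
pickle.dump(st,open("w2.pkl","wb")); cv2.imwrite("pics/w2.png",im[:,:,::-1])
print(st['eef_pos'],st['eef_rot'])
```

```text
[ 561.36524066 -328.88495711  204.7455846 ] [-3.14090231e+00 -5.04452245e-04  1.54832706e+00]
```

View pics/w2.png

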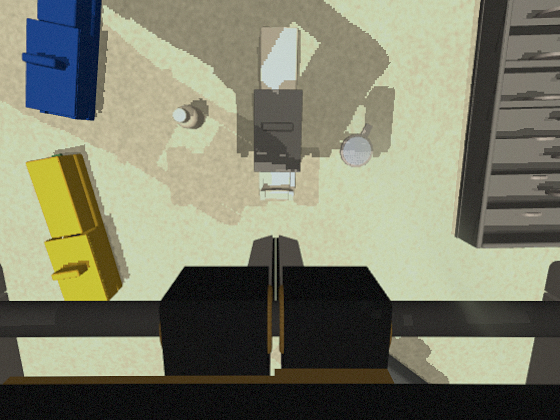

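Run:
```python
from h import *
t=cv2.imread("pics/w2.png")
crop(t,235,15,325,215,3,"pics/w2c.png",0.5)
crop(t,245,80,315,205,4.8,"pics/w2d.png",0.45)
```

```text
(no output)
```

View pics/w2c.png

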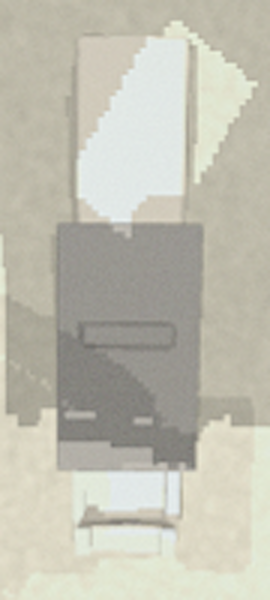

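View pics/w2d.png

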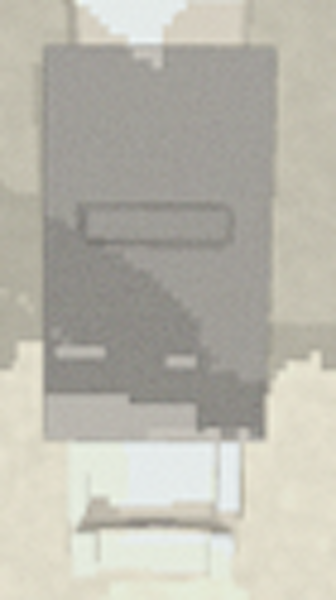

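Run:
```python
from h import *
import pickle
st=pickle.load(open("w2.pkl","rb")); c=cam("wrist",st)
f=lambda x,y:(245+(x+.5)/4.8-.5,80+(y+.5)/4.8-.5)
g=lambda x,y:(235+(x+.5)/3-.5,15+(y+.5)/3-.5)
A=np.array([at_z(c,f(*p),46.5) for p in [(43,45),(276,45),(268,438),(43,438)]]); print(A.round(1)); print(np.linalg.norm(A[0]-A[1]),np.linalg.norm(A[2]-A[3]),np.linalg.norm(A[1]-A[2]),np.linalg.norm(A[0]-A[3]), A.mean(0))
F=np.array([at_z(c,f(*p),64.5) for p in [(81,203),(233,203),(233,243),(85,243)]]);print(F.round(1),F.mean(0))
H=np.array([at_z(c,g(*p),42) for p in [(79,37),(188,37)]]);print(H.round(1),H.mean(0),np.linalg.norm(H[0]-H[1]))
# wall: outer edge
W=np.array([at_z(c,f(*p),29) for p in [(75,575),(160,522),(160,575)]]);print(W.round(1))
d=H.mean(0)-(A[2]+A[3])/2; print("yaw",np.arctan2(d[1],d[0]))
# top cam cross-check
ct=cam("top"); gt=lambda x,y:(320+(x+.5)/6-.5,160+(y+.5)/6-.5)
print("top cover",[at_z(ct,gt(*p),46.5).round(1) for p in [(228,222),(412,230),(410,337),(226,328)]])
print("top housing end",[at_z(ct,gt(*p),42).round(1) for p in [(93,230),(92,310)]])
```

```text
[[ 543.8 -219.3   46.5]
 [ 591.3 -220.3   46.5]
 [ 589.3 -300.3   46.5]
 [ 540.8 -299.2   46.5]]
47.52933661623468 48.54838087073683 79.98100479235298 80.00158987845127 [ 566.31504067 -259.76600874   46.5       ]
[[ 551.3 -251.2   64.5]
 [ 581.3 -251.9   64.5]
 [ 581.2 -259.5   64.5]
 [ 551.8 -258.9   64.5]] [ 566.41515523 -255.3595825    64.5       ]
[[ 552.7 -163.2   42. ]
 [ 587.3 -164.    42. ]] [ 570.01497641 -163.6367319    42.        ] 34.600323759003636
[[ 545.8 -332.9   29. ]
 [ 565.7 -320.9   29. ]
 [ 565.5 -333.3   29. ]]
yaw 1.5344453476931663
top cover [array([ 589.1, -220.4,   46.5]), array([ 587.3, -301.1,   46.5]), array([ 540.2, -299.3,   46.5]), array([ 542.5, -219.1,   46.5])]
top housing end [array([ 585.1, -162.1,   42. ]), array([ 549.9, -161.6,   42. ])]
```

send_rows(commands=[[[0.025, 0.0017, 0.02], 0], [[0.05, 0.0034, 0.04], 0], [[0.0504, 0.0034, 0.07], 0], [[0.0504, 0.0034, 0.1], 0], [[0.0504, 0.0034, 0.13], 0], [[0.0504, 0.0034, 0.152], 0], [[0.0504, 0.0034, 0.152], 0], [[0.0504, 0.0034, 0.152], 0]])

```text
clock: 3.53
eef_pos: [566.2, -276.4, 53.7]
eef_rot: [-3.141, -0.001, 1.551]
wrist_force: [-0.0, -1.1, 0.7]
finger_gap: 0.5
```

send_rows(commands=[[[0.01, 0, 0], 0], [[0.02, 0, 0], 0], [[0.03, 0, 0], 0], [[0.04, 0, 0], 0], [[0.047, 0, 0], 0], [[0.052, 0, 0], 0], [[0.055, 0, 0], 0], [[0.055, 0, 0], 0]])

```text
clock: 4.2
eef_pos: [567.2, -222.0, 53.5]
eef_rot: [-3.141, -0.0, 1.55]
wrist_force: [-0.2, -0.5, 0.7]
finger_gap: 0.5
```

send_rows(commands=[[[0.001, 0, 0], 0], [[0.002, 0, 0], 0], [[0.003, 0, 0], 0], [[0.004, 0, 0], 0], [[0.005, 0, 0], 0], [[0.006, 0, 0], 0], [[0.006, 0, 0], 0], [[0.006, 0, 0], 0]])

```text
clock: 4.87
eef_pos: [567.2, -218.0, 53.4]
eef_rot: [3.141, 0.002, 1.549]
wrist_force: [-0.4, -10.0, -2.4]
finger_gap: 0.6
```

Run:
```python
from h import *
st=manip.read_state(); print(st['eef_pos'],st['wrist_force'])
t=manip.camera("top")[:,:,::-1]; s=manip.camera("side")[:,:,::-1]
cv2.imwrite("pics/t3.png",t);cv2.imwrite("pics/s3.png",s)
crop(s,290,250,410,350,6,"pics/s3c.png")
```

```text
[ 567.23315024 -217.9915815    53.40344358] [-0.44973186 -9.97719718 -2.36946505]
```

View pics/s3c.png

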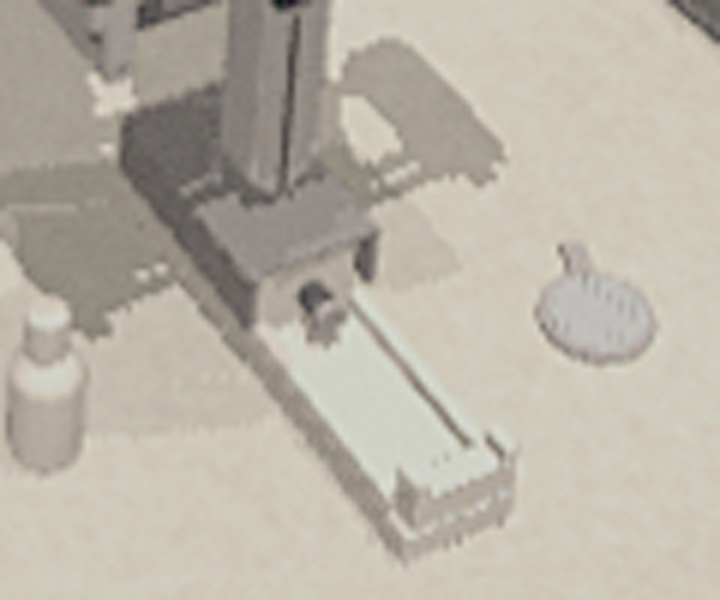

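send_rows(commands=[[[-0.008, 0, 0], 0], [[-0.012, 0, -0.02], 0], [[-0.04, 0, -0.05], 0], [[-0.07, 0, -0.08], 0], [[-0.1, 0, -0.11], 0], [[-0.112, 0, -0.12], 0], [[-0.112, 0, -0.12], 0], [[-0.112, 0, -0.12], 0]])

```text
clock: 5.63
eef_pos: [564.8, -328.9, 173.1]
eef_rot: [3.142, -0.0, 1.549]
wrist_force: [-0.7, 0.2, -0.3]
finger_gap: 0.5
```

Run:
```python
from h import *
import pickle
st=manip.read_state(); im=manip.camera("wrist")
pickle.dump(st,open("w4.pkl","wb")); cv2.imwrite("pics/w4.png",im[:,:,::-1])
print(st['eef_pos'],st['eef_rot'])
t=cv2.imread("pics/w4.png")
crop(t,225,0,335,215,2.7,"pics/w4a.png",0.5)
crop(t,235,100,325,225,4.8,"pics/w4c.png",0.9)
```

```text
[ 564.75745188 -328.92778971  173.07314523] [ 3.14157995e+00 -4.73801826e-04  1.54875014e+00]
```

View pics/w4c.png

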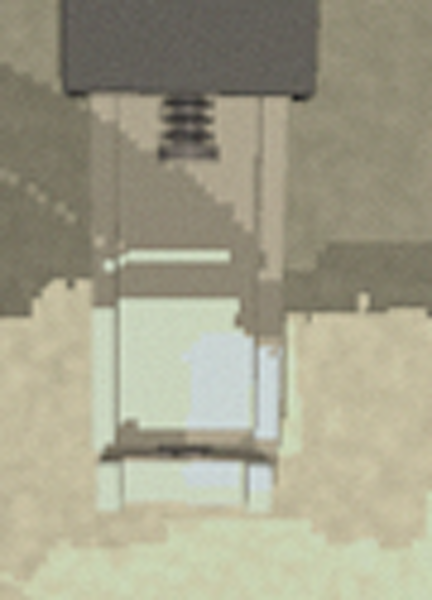

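View pics/w4a.png

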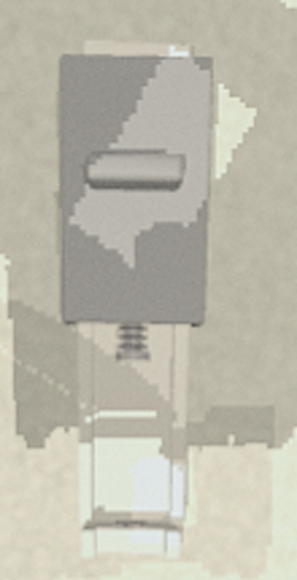

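Run:
```python
from h import *
import pickle
st=pickle.load(open("w4.pkl","rb")); c=cam("wrist",st)
f=lambda x,y:(235+(x+.5)/4.8-.5,100+(y+.5)/4.8-.5)
B=np.array([565.6,-290.6,27]);yaw=1.545;u=np.array([np.cos(yaw),np.sin(yaw),0]);n=np.array([-u[1],u[0],0])
def P(nm,p,z):
    X=at_z(c,f(*p),z); print(nm,X.round(1),"dock x,y",((X-B)@u).round(1),((X-B)@n).round(1))
P("disc top face z33",(188,159),33)
P("disc L z27",(159,155),27);P("disc R",(217,155),27)
P("cover L z46.5",(61,92),46.5);P("cover R",(318,95),46.5)
P("wall bottom in z14",(188,430),14)
P("wall top in z29",(188,459),29);P("wall out z29",(188,505),29)
P("sidewall L out z20",(93,300),20);P("sidewall L in z20",(120,330),20);P("R in z20",(259,330),20);P("R out z20",(283,270),20)
P("ear L",(98,505),34.5);P("ear R",(271,508),34.5)
print("camera eye",c[3])
```

```text
disc top face z33 [ 566.2 -261.5   33. ] dock x,y 29.1 0.2
disc L z27 [ 560.3 -260.5   27. ] dock x,y 29.9 6.1
disc R [ 572.  -260.8   27. ] dock x,y 30.0 -5.7
cover L z46.5 [ 542.6 -248.8   46.5] dock x,y 41.2 24.1
cover R [ 591.  -250.4   46.5] dock x,y 40.9 -24.4
wall bottom in z14 [ 564.8 -319.    14. ] dock x,y -28.5 0.1
wall top in z29 [ 564.7 -322.8   29. ] dock x,y -32.2 0.0
wall out z29 [ 564.5 -332.6   29. ] dock x,y -42.1 -0.0
sidewall L out z20 [ 545.4 -289.9   20. ] dock x,y 0.2 20.2
sidewall L in z20 [ 550.9 -296.3   20. ] dock x,y -6.1 14.6
R in z20 [ 580.4 -297.    20. ] dock x,y -6.0 -14.9
R out z20 [ 585.6 -284.5   20. ] dock x,y 6.6 -19.8
ear L [ 545.8 -331.1   34.5] dock x,y -41.0 18.7
ear R [ 581.8 -332.5   34.5] dock x,y -41.5 -17.3
camera eye [ 567.53279678 -263.64681344  352.84794669]
```

send_rows(commands=[[[0.03, -0.002, -0.005], -0.05], [[0.07, -0.004, -0.01], -0.15], [[0.11, -0.007, -0.02], -0.25], [[0.15, -0.01, -0.02], -0.35], [[0.19, -0.012, -0.02], -0.45], [[0.23, -0.014, -0.02], -0.55], [[0.27, -0.017, -0.02], -0.65], [[0.31, -0.019, -0.02], -0.75]], hand=0)

```text
clock: 6.35
eef_pos: [551.1, -15.2, 192.1]
eef_rot: [-3.14, -0.002, 2.306]
wrist_force: [0.3, 0.7, -0.4]
finger_gap: 46.4
```

Run:
```python
from h import *
st=manip.read_state(); p=st['eef_pos'];Rm=R.from_euler('xyz',st['eef_rot']).as_matrix()
print(p,st['eef_rot'], Rm.T@(np.array([542,238,120])-p),2.608-st['eef_rot'][2])
```

```text
[551.07178813 -15.22350727 192.11169323] [-3.1402301e+00 -1.9311201e-03  2.3060672e+00] [193.74861081 163.22984053  72.26363708] 0.3019327974184396
```

send_rows(commands=[[[0.031, 0.026, 0], -0.1], [[0.062, 0.052, 0], -0.2], [[0.093, 0.078, 0], -0.3], [[0.124, 0.104, 0.01], -0.3], [[0.155, 0.13, 0.03], -0.3], [[0.186, 0.157, 0.05], -0.3], [[0.19, 0.16, 0.07], -0.3], [[0.19, 0.16, 0.07], -0.3]])

```text
clock: 7.02
eef_pos: [541.5, 232.8, 117.6]
eef_rot: [-3.135, -0.006, 2.605]
wrist_force: [0.1, -0.3, -1.1]
finger_gap: 47.6
```

Run:
```python
from h import *
import pickle
st=manip.read_state(); im=manip.camera("wrist")
pickle.dump(st,open("w5.pkl","wb")); cv2.imwrite("pics/w5.png",im[:,:,::-1])
st=manip.read_state()
print(st['eef_pos'],st['eef_rot'])
p=st['eef_pos'];Rm=R.from_euler('xyz',st['eef_rot']).as_matrix()
print(p,st['eef_rot'], Rm.T@(np.array([542,238,120])-p),2.608-st['eef_rot'][2])
t=cv2.imread("pics/w5.png")
crop(t,190,130,370,280,4.4,"pics/w5c.png",0.5)
```

```text
[542.72235818 231.30120914 120.1906351 ] [-3.13683597 -0.00408809  2.60329373]
[542.72235818 231.30120914 120.1906351 ] [-3.13683597 -0.00408809  2.60329373] [4.05370132 5.3820503  0.18161014] 0.004706270543650692
```

View pics/w5c.png

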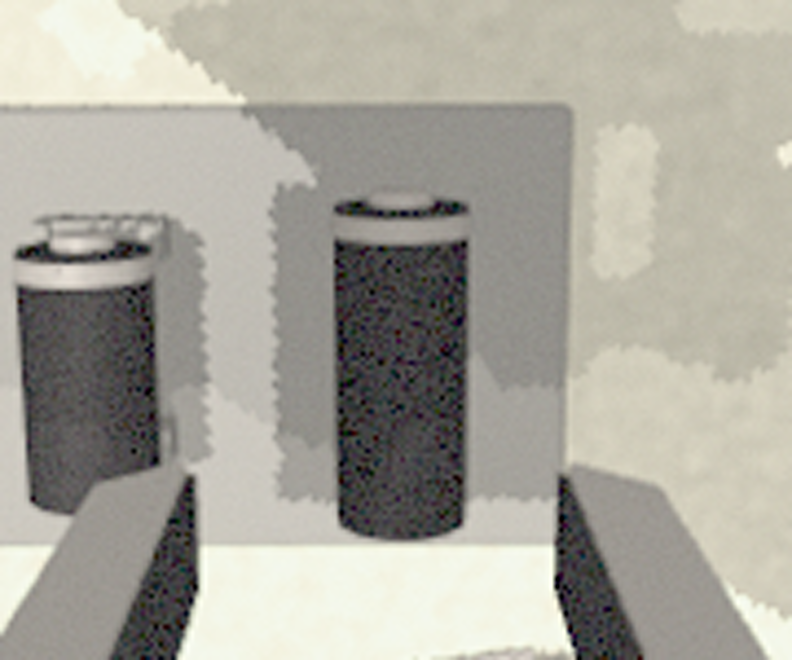

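Run:
```python
from h import *
import pickle
st=pickle.load(open("w5.pkl","rb")); st=manip.read_state(); c=cam("wrist",st)
f=lambda x,y:(190+(x+.5)/4.4-.5,130+(y+.5)/4.4-.5)
Rm=R.from_euler('xyz',st['eef_rot']).as_matrix();p=st['eef_pos']
def P(nm,q,z):
    X=at_z(c,f(*q),z); t=Rm.T@(X-p); print(nm,X.round(1),"tool",t.round(1)); return X
tl=P("tail z42",(402,540),42)
P("tail z29 L",(341,518),29);P("tail z29 R",(463,518),29)
P("L1",(336,260),29);P("R1",(468,260),29);P("L2",(339,500),29);P("R2",(464,500),29)
P("rim z29 L",(335,205),29);P("rim R",(470,205),29)
P("nub z29 tip",(402,198),29)
P("nub z35 tip",(402,205),35)
for q in [(565,103),(565,544)]: P("tray edge z6",q,6)
```

```text
tail z42 [572.1 219.7  42. ] tool [-31.5   5.5  78. ]
tail z29 L [566.1 209.3  29. ] tool [-31.7  -6.5  91.1]
tail z29 R [578.5 230.2  29. ] tool [-31.7  17.8  91. ]
L1 [521.1 235.4  29. ] tool [20.2 -7.1 91.3]
R1 [534.1 257.   29. ] tool [20.3 18.1 91.2]
L2 [562.7 210.9  29. ] tool [-27.9  -6.8  91.1]
R2 [575.3 232.3  29. ] tool [-27.9  18.   91. ]
rim z29 L [512.  240.7  29. ] tool [30.8 -7.3 91.4]
rim R [525.1 262.6  29. ] tool [30.8 18.3 91.2]
nub z29 tip [517.4 252.2  29. ] tool [32.1  5.4 91.3]
nub z35 tip [517.9 251.9  35. ] tool [31.5  5.3 85.3]
tray edge z6 [520.2 289.2   6. ] tool [ 48.6  38.7 114.2]
tray edge z6 [602.6 243.3   6. ] tool [-45.7  41.5 113.8]
```

send_rows(commands=[[[0, 0.003, 0.005], 0], [[0, 0.0055, 0.02], 0], [[0, 0.0055, 0.04], 0], [[0, 0.0055, 0.06], 0], [[0, 0.0055, 0.08], 0], [[0, 0.0055, 0.092], 0], [[0, 0.0055, 0.098], 0], [[0, 0.0055, 0.098], 0]])

```text
clock: 7.73
eef_pos: [548.1, 234.1, 25.0]
eef_rot: [-3.141, -0.001, 2.599]
wrist_force: [-0.4, 0.6, -0.8]
finger_gap: 47.1
```

send_rows(commands=[[[0, 0, 0], 0], [[0, 0, 0], 0], [[0, 0, 0], 0], [[0, 0, 0], 0], [[0, 0, 0], 0], [[0, 0, 0], 0], [[0, 0, 0], 0], [[0, 0, 0], 0]], hand=1, force=30)

```text
clock: 8.4
eef_pos: [548.6, 234.8, 26.2]
eef_rot: [3.141, 0.001, 2.6]
wrist_force: [-0.1, -0.7, 5.9]
finger_gap: 25.6
```

send_rows(commands=[[[0, 0, 0], 0], [[0, 0, 0], 0], [[0, 0, 0], 0], [[0, 0, 0.002], 0], [[0, 0, 0.004], 0], [[0, 0, 0.004], 0], [[0, 0, 0.004], 0], [[0, 0, 0.004], 0]], hand=-0.1)

```text
clock: 9.07
eef_pos: [548.1, 234.7, 21.3]
eef_rot: [-3.141, -0.0, 2.6]
wrist_force: [0.1, 0.2, 0.2]
finger_gap: 51.8
```

Run:
```python
from h import *
st=manip.read_state(); im=manip.camera("wrist")
cv2.imwrite("pics/w6.png",im[:,:,::-1])
print(st['eef_pos'],st['eef_rot'],st['wrist_force'])
t=cv2.imread("pics/w6.png")
crop(t,190,130,370,280,4.4,"pics/w6c.png",0.5)
```

```text
[548.10598114 234.6708262   21.34638646] [-3.14147722e+00 -1.14421713e-04  2.59977283e+00] [0.08264211 0.18349213 0.16320661]
```

View pics/w6c.png

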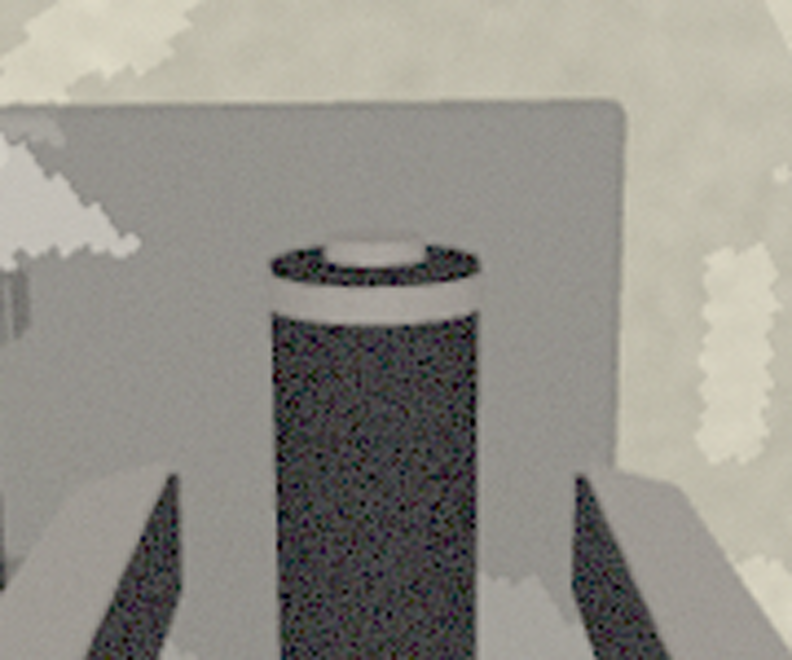

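```bash
cat > m.py <<'E'
from h import *
def toolm(st,f,lst):
    c=cam("wrist",st);Rm=R.from_euler('xyz',st['eef_rot']).as_matrix();p=st['eef_pos']
    for nm,q,z in lst:
        X=at_z(c,f(*q),z); print(nm,X.round(1),"tool",(Rm.T@(X-p)).round(1))
E
python3 - <<'E'
from m import *
f=lambda x,y:(190+(x+.5)/4.4-.5,130+(y+.5)/4.4-.5)
toolm(manip.read_state(),f,[("rimL",(271,268),29),("rimR",(481,268),29),("nubtip z35",(377,240),35),("nubtip z29",(377,235),29),("rim top z42",(377,288),42),("L",(278,560),29),("R",(478,560),29)])
E
```

```text
rimL [511.5 242.4  29. ] tool [ 35.3 -12.3  -7.6]
rimR [524.7 264.3  29. ] tool [35.3 13.3 -7.6]
nubtip z35 [514.5 255.7  35. ] tool [ 39.7   0.6 -13.6]
nubtip z29 [514.7 255.5  29. ] tool [39.4  0.6 -7.6]
rim top z42 [518.3 253.4  42. ] tool [ 35.3   0.6 -20.6]
L [544.  223.2  29. ] tool [ -2.4 -12.   -7.6]
R [557.1 245.1  29. ] tool [-2.4 13.5 -7.6]
```

send_rows(commands=[[[0, 0, 0], 0], [[0, 0, 0], 0], [[0, 0, 0], 0], [[0, 0, 0], 0], [[0, 0, 0], 0], [[0, 0, 0], 0], [[0, 0, 0], 0], [[0, 0, 0], 0]], hand=1, force=30)

```text
clock: 9.78
eef_pos: [548.1, 234.7, 21.5]
eef_rot: [-3.142, -0.0, 2.6]
wrist_force: [-0.7, 0.1, 0.8]
finger_gap: 25.1
```

send_rows(commands=[[[0, 0, -0.003], 0], [[0, 0, -0.006], 0], [[0, 0, -0.012], 0], [[0, 0, -0.02], 0], [[0, 0, -0.035], 0], [[0, 0, -0.05], 0], [[0, 0, -0.065], 0], [[0, 0, -0.08], 0]])

```text
clock: 10.45
eef_pos: [548.2, 234.7, 103.0]
eef_rot: [3.141, 0.0, 2.6]
wrist_force: [-0.4, 0.1, 0.2]
finger_gap: 25.3
```

Run:
```python
from h import *
st=manip.read_state(); im=manip.camera("wrist")
cv2.imwrite("pics/w7.png",im[:,:,::-1])
st=manip.read_state()
print(st['eef_pos'],st['eef_rot'],st['wrist_force'],st['finger_gap'])
t=cv2.imread("pics/w7.png")
crop(t,190,130,370,280,4.4,"pics/w7c.png",0.5)
```

```text
[549.39665633 235.16248373 106.18722372] [3.13784383e+00 3.13050761e-03 2.59990051e+00] [ 0.58898622 -1.46931663  2.46714923] 24.8897478868837
```

View pics/w7c.png

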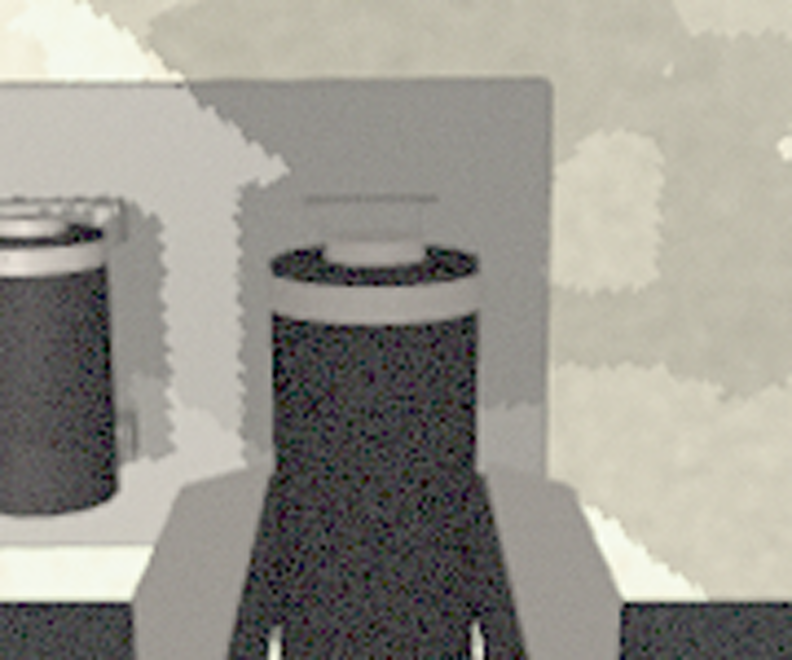

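Run:
```python
from m import *
import pickle
f=lambda x,y:(190+(x+.5)/4.4-.5,130+(y+.5)/4.4-.5)
st=pickle.load(open("w5.pkl","rb")); print(st['eef_pos'],st['eef_rot'],st['qd'])
toolm(st,f,[("tail",(402,540),42),("rim",(335,205),29),("rimr",(470,205),29),("nub",(402,198),29)])
st=pickle.load(open("w4.pkl","rb")); print(st['eef_pos'],st['eef_rot'],st['qd'],manip.read_state()['qd'])
```

```text
[541.49327097 232.84399324 117.61641105] [-3.13526712 -0.00584984  2.60458278] [-0.0681576  -0.05924592 -0.03007716 -0.01040091  0.07677335 -0.04529507]
tail [569.8 221.7  42. ] tool [-30.5   5.4  75.4]
rim [510.4 242.4  29. ] tool [31.1 -7.2 88.8]
rimr [523.3 264.1  29. ] tool [31.1 18.2 88.7]
nub [515.7 253.8  29. ] tool [32.4  5.4 88.8]
[ 564.75745188 -328.92778971  173.07314523] [ 3.14157995e+00 -4.73801826e-04  1.54875014e+00] [ 0.02862208  0.01221255  0.0457787   0.00164006 -0.0100411   0.00654094] [-0.00073689  0.01711749  0.00967799  0.00137523 -0.07127916  0.00080586]
```

send_rows(commands=[[[-0.008, -0.012, -0.02], 0.03], [[-0.022, -0.034, -0.04], 0.1], [[-0.04, -0.062, -0.05], 0.2], [[-0.058, -0.09, -0.05], 0.3], [[-0.077, -0.12, -0.05], 0.4], [[-0.096, -0.15, -0.05], 0.5], [[-0.115, -0.18, -0.05], 0.6], [[-0.135, -0.21, -0.05], 0.7]])

```text
clock: 11.17
eef_pos: [555.2, -16.5, 151.8]
eef_rot: [3.141, 0.0, 1.895]
wrist_force: [0.6, 0.2, -2.1]
finger_gap: 25.2
```

Run:
```python
from h import *
st=manip.read_state(); p=st['eef_pos'];Rm=R.from_euler('xyz',st['eef_rot']).as_matrix()
print(p,st['eef_rot'], Rm.T@(np.array([565.3,-302.4,90])-p),1.545-st['eef_rot'][2],st['finger_gap'])
```

```text
[555.20329493 -16.46792302 151.77905236] [3.14109246e+00 1.95834222e-04 1.89502292e+00] [-274.23873422  -81.55130828   61.79197508] -0.3500229151674694 25.207596196784248
```

send_rows(commands=[[[-0.038, -0.011, 0], 0.06], [[-0.076, -0.022, 0], 0.12], [[-0.114, -0.034, 0.0], 0.18], [[-0.152, -0.045, 0.0], 0.24], [[-0.19, -0.056, 0.0], 0.3], [[-0.22, -0.065, 0.0], 0.35], [[-0.25, -0.074, 0.0], 0.35], [[-0.264, -0.078, 0.0], 0.35]])

```text
clock: 11.83
eef_pos: [566.4, -293.3, 151.3]
eef_rot: [3.142, 0.0, 1.547]
wrist_force: [0.8, -0.0, -0.1]
finger_gap: 25.4
```

send_rows(commands=[[[-0.0, 0, 0.01], 0], [[0, 0, 0.02], 0], [[0, 0, 0.035], 0], [[0, 0, 0.05], 0], [[0, 0, 0.06], 0], [[0, 0, 0.06], 0], [[0, 0, 0.06], 0], [[0, 0, 0.06], 0]])

```text
clock: 12.5
eef_pos: [567.4, -289.5, 92.2]
eef_rot: [3.141, 0.0, 1.55]
wrist_force: [0.4, 0.1, -1.7]
finger_gap: 25.0
```

```bash
cat > d.py <<'E'
from h import *
B=np.array([565.6,-290.3,27]);yaw=1.545;u=np.array([np.cos(yaw),np.sin(yaw),0]);n=np.array([-u[1],u[0],0])
def dock():
    st=manip.read_state(); p=st['eef_pos']-B
    print("dock xyz(z abs)",(p@u).round(2),(p@n).round(2),st['eef_pos'][2].round(2),"dyaw",(st['eef_rot'][2]-yaw).round(4),"F dock",(st['wrist_force']@u).round(1),(st['wrist_force']@n).round(1),st['wrist_force'][2].round(1),"gap",st['finger_gap'].round(1),"t",st['clock'])
    return st
E
python3 - <<'E'
from d import *
dock()
im=manip.camera("wrist"); cv2.imwrite("pics/w8.png",im[:,:,::-1])
crop(im[:,:,::-1],190,80,370,260,3.3,"pics/w8c.png",0.6)
im=manip.camera("side"); crop(im[:,:,::-1],280,230,410,350,5,"pics/s8c.png",0.6)
dock()
E
```

```text
Traceback (most recent call last):
  File "d.py", line 5, in dock
    print("dock xyz(z abs)",(p@u).round(2),(p@n).round(2),st['eef_pos'][2].round(2),"dyaw",(st['eef_rot'][2]-yaw).round(4),"F dock",(st['wrist_force']@u).round(1),(st['wrist_force']@n).round(1),st['wrist_force'][2].round(1),"gap",st['finger_gap'].round(1),"t",st['clock'])
                                                                                                                                                                                                                                      ^^^^^^^^^^^^^^^^^^^^^^
AttributeError: 'float' object has no attribute 'round'
```

send_rows(commands=[[[-0.004, -0.001, 0], 0], [[-0.008, -0.002, 0], 0], [[-0.013, -0.0023, 0], 0.005], [[-0.013, -0.0023, 0], 0.005], [[-0.013, -0.0023, 0], 0.005], [[-0.013, -0.0023, 0], 0.005], [[-0.013, -0.0023, 0], 0.005], [[-0.013, -0.0023, 0], 0.005]])

```text
clock: 13.17
eef_pos: [564.4, -302.7, 91.4]
eef_rot: [-3.141, -0.0, 1.545]
wrist_force: [0.3, -0.5, -0.9]
finger_gap: 25.6
```

```bash
sed -i "s/st\['finger_gap'\].round(1)/round(float(st['finger_gap']),1)/; s/st\['eef_pos'\]\[2\].round(2)/round(float(st['eef_pos'][2]),2)/; s/st\['wrist_force'\]\[2\].round(1)/round(float(st['wrist_force'][2]),1)/" d.py
python3 - <<'E'
from d import *
import pickle
st=dock(); pickle.dump(st,open("w8.pkl","wb"))
im=manip.camera("wrist"); cv2.imwrite("pics/w8.png",im[:,:,::-1])
crop(im[:,:,::-1],190,80,370,260,3.3,"pics/w8c.png",0.6)
im=manip.camera("side"); crop(im[:,:,::-1],280,230,410,350,5,"pics/s8c.png",0.6)
dock()
E
```

```text
dock xyz(z abs) -12.44 0.85 91.41 dyaw -0.0 F dock -0.5 -0.3 -0.9 gap 25.6 t 13.1667
dock xyz(z abs) -12.45 0.8 91.47 dyaw -0.0 F dock -0.3 -0.8 -0.2 gap 25.0 t 13.2667
```

View pics/w8c.png

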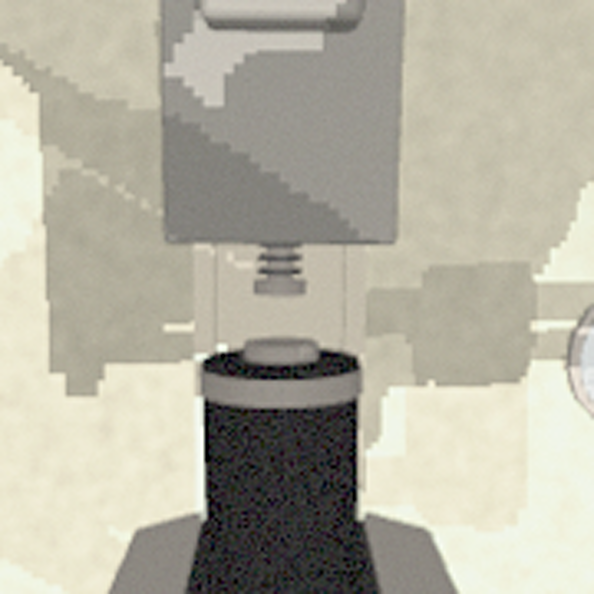

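View pics/s8c.png

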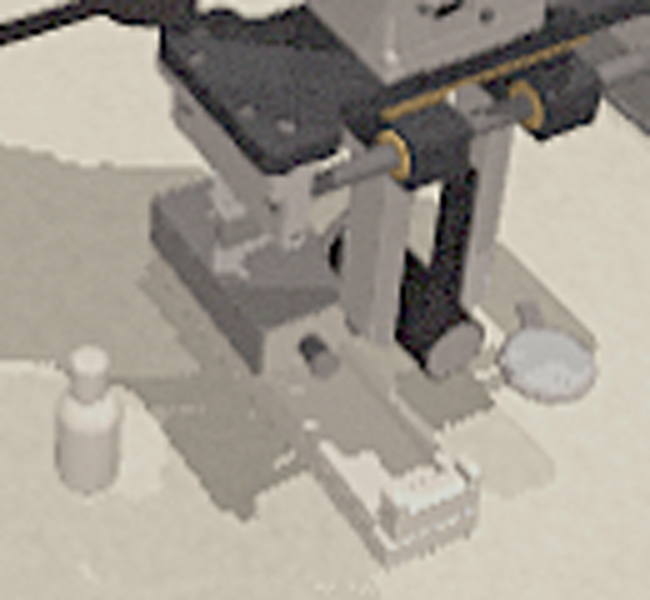

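Run:
```python
from d import *
import pickle
st=pickle.load(open("w8.pkl","rb")); c=cam("wrist",st)
f=lambda x,y:(190+(x+.5)/3.3-.5,80+(y+.5)/3.3-.5)
for nm,q,z in [("rimL",(201,368),99),("rimR",(362,368),99),("nubtipz105",(282,340),105),("bodyL",(205,510),99),("bodyR",(357,510),99),("disc",(279,294),33),("discL",(253,290),27),("discR",(306,290),27),("coverL",(163,241),46.5),("coverR",(399,241),46.5),("swL in",(216,320),20),("swR in",(345,320),20)]:
    X=at_z(c,f(*q),z)-B; print(nm,"dock",(X@u).round(1),(X@n).round(1))
```

```text
rimL dock 23.7 12.7
rimR dock 23.7 -13.4
nubtipz105 dock 29.1 -0.4
bodyL dock -0.4 12.5
bodyR dock -0.4 -13.0
disc dock 29.0 0.3
discL dock 29.3 6.2
discR dock 29.3 -5.8
coverL dock 41.2 24.1
coverR dock 41.2 -24.5
swL in dock 21.6 15.1
swR in dock 21.6 -15.1
```

send_rows(commands=[[[0, 0, 0.01], 0], [[-0.001, 0, 0.025], 0], [[-0.001, 0, 0.04], 0], [[-0.001, 0, 0.05], 0], [[-0.001, 0, 0.053], 0], [[-0.001, 0, 0.053], 0], [[-0.001, 0, 0.053], 0], [[-0.001, 0, 0.053], 0]])

```text
clock: 13.93
eef_pos: [564.8, -304.1, 39.3]
eef_rot: [3.14, 0.001, 1.545]
wrist_force: [0.6, -0.1, -1.2]
finger_gap: 25.0
```

send_rows(commands=[[[0, 0, 0.001], 0], [[0, 0, 0.002], 0], [[0, 0, 0.003], 0], [[0, 0, 0.004], 0], [[0, 0, 0.005], 0], [[0, 0, 0.006], 0], [[0, 0, 0.006], 0], [[0, 0, 0.006], 0]])

```text
clock: 14.6
eef_pos: [564.7, -303.7, 33.3]
eef_rot: [3.141, 0.0, 1.545]
wrist_force: [-2.1, 4.6, 7.1]
finger_gap: 25.1
```

Run:
```python
from d import *
dock()
im=manip.camera("side"); crop(im[:,:,::-1],280,230,410,350,5,"pics/s9c.png",0.6)
```

```text
dock xyz(z abs) -13.42 0.53 33.32 dyaw -0.0001 F dock 4.6 2.2 7.1 gap 25.1 t 14.6
```

View pics/s9c.png

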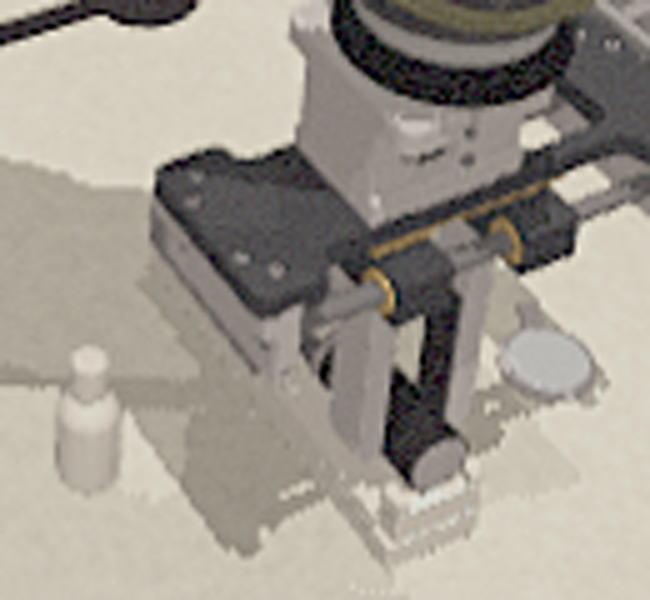

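send_rows(commands=[[[0, 0, 0], 0], [[0, 0, 0.001], 0], [[0, 0, 0.002], 0], [[0, 0, 0.003], 0], [[0, 0, 0.004], 0], [[0, 0, 0.005], 0], [[0, 0, 0.005], 0], [[0, 0, 0.005], 0]], force=12)

```text
clock: 15.32
eef_pos: [564.6, -303.9, 27.7]
eef_rot: [3.141, 0.0, 1.545]
wrist_force: [-0.2, 3.5, 6.2]
finger_gap: 25.4
```

Run:
```python
from d import *
import pickle
st=dock();pickle.dump(st,open("w10.pkl","wb"))
im=manip.camera("wrist"); cv2.imwrite("pics/w10.png",im[:,:,::-1])
crop(im[:,:,::-1],190,80,370,260,3.3,"pics/w10c.png",0.6)
```

```text
dock xyz(z abs) -13.62 0.61 27.72 dyaw -0.0002 F dock 3.5 0.2 6.2 gap 25.4 t 15.3167
```

View pics/w10c.png

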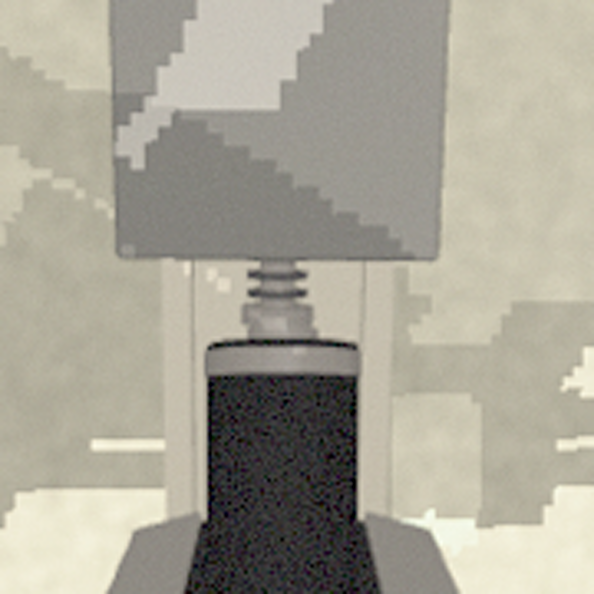

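send_rows(commands=[[[0, 0, 0], 0], [[0.002, 0, 0], 0], [[0.004, 0, 0], 0], [[0.006, 0, 0], 0], [[0.008, 0, 0], 0], [[0.01, 0, 0], 0], [[0.011, 0, 0], 0], [[0.011, 0, 0], 0]], force=30)

```text
clock: 16.03
eef_pos: [564.7, -293.6, 27.3]
eef_rot: [3.141, 0.002, 1.545]
wrist_force: [2.6, -7.2, -0.8]
finger_gap: 25.4
```

Run:
```python
from d import *
import pickle
st=dock();pickle.dump(st,open("w11.pkl","wb"))
im=manip.camera("wrist"); cv2.imwrite("pics/w11.png",im[:,:,::-1])
crop(im[:,:,::-1],190,80,370,260,3.3,"pics/w11c.png",0.6)
im=manip.camera("side"); crop(im[:,:,::-1],280,230,410,350,5,"pics/s11c.png",0.6)
```

```text
dock xyz(z abs) -3.28 0.79 27.35 dyaw -0.0004 F dock -7.2 -2.8 -0.8 gap 25.4 t 16.0333
```

View pics/w11c.png

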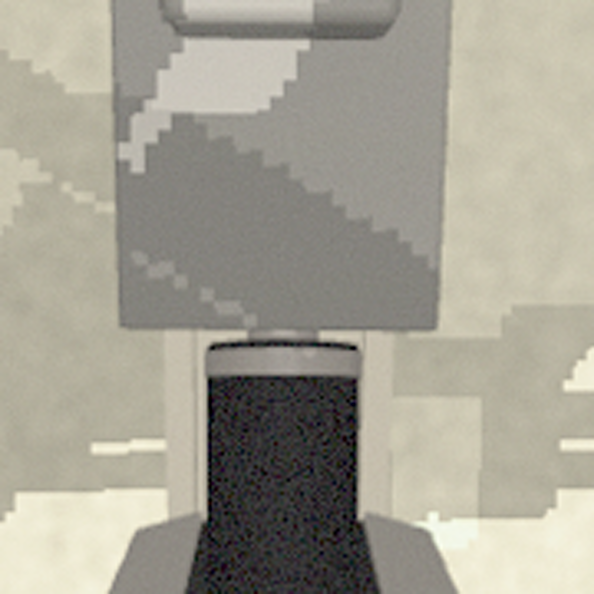

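View pics/s11c.png

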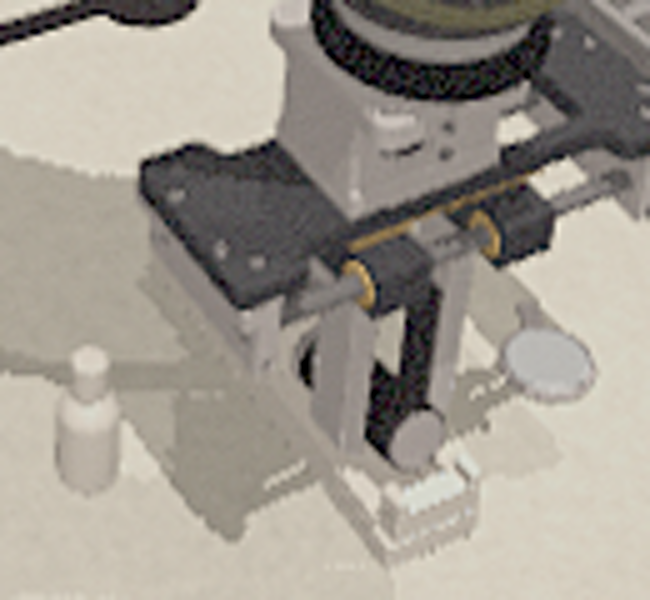

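send_rows(commands=[[[0, 0, 0.001], 0], [[0, 0, 0.002], 0], [[0, 0, 0.003], 0], [[0, 0, 0.004], 0], [[0, 0, 0.005], 0], [[0, 0, 0.0055], 0], [[0, 0, 0.0055], 0], [[0, 0, 0.0055], 0]], force=20)

```text
clock: 16.8
eef_pos: [564.7, -293.7, 22.0]
eef_rot: [3.141, 0.001, 1.544]
wrist_force: [0.8, -6.7, 2.9]
finger_gap: 25.4
```

Run:
```python
from d import *
import pickle
st=dock();pickle.dump(st,open("w12.pkl","wb"))
im=manip.camera("wrist"); cv2.imwrite("pics/w12.png",im[:,:,::-1])
crop(im[:,:,::-1],190,80,370,260,3.3,"pics/w12c.png",0.6)
im=manip.camera("side"); crop(im[:,:,::-1],280,230,410,350,5,"pics/s12c.png",0.6)
```

```text
dock xyz(z abs) -3.41 0.8 22.02 dyaw -0.0005 F dock -6.7 -1.0 2.9 gap 25.4 t 16.8
```

View pics/w12c.png

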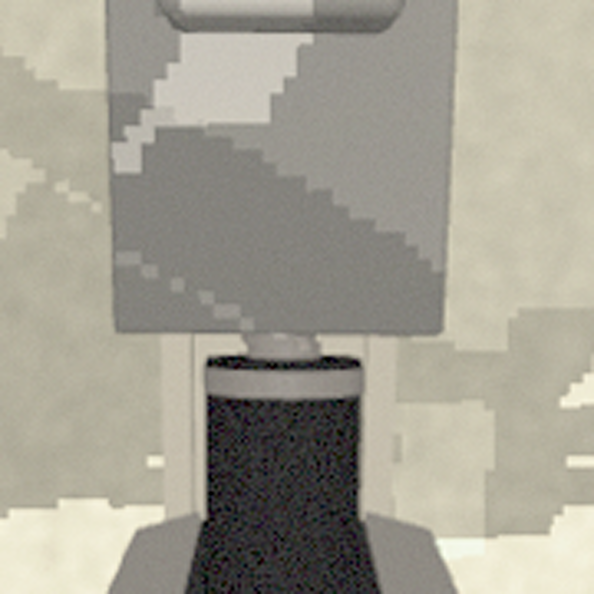

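View pics/s12c.png

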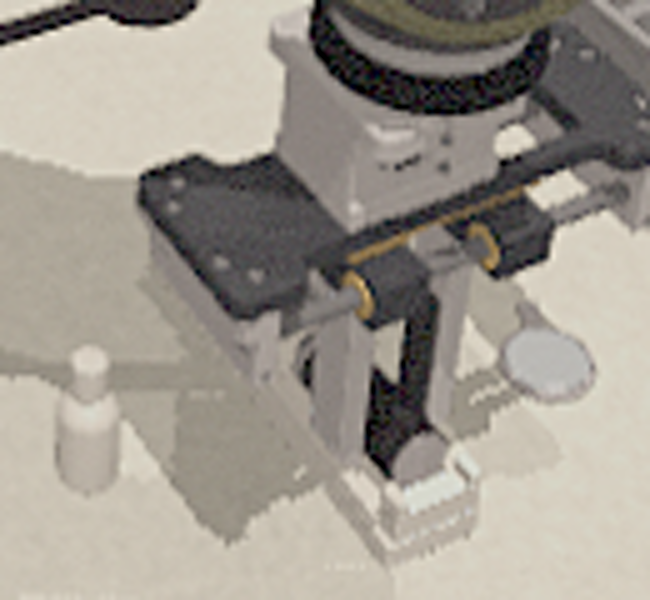

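send_rows(commands=[[[-0.001, 0, 0], 0], [[-0.002, 0, 0], 0], [[-0.003, 0, 0], 0], [[-0.003, 0, 0], 0], [[-0.003, 0, 0], 0], [[-0.003, 0, 0], 0], [[-0.003, 0, 0], 0], [[-0.003, 0, 0], 0]])

```text
clock: 17.57
eef_pos: [564.6, -296.4, 21.9]
eef_rot: [3.141, 0.001, 1.544]
wrist_force: [0.9, -5.3, 2.4]
finger_gap: 25.5
```

send_rows(commands=[[[0, 0, 0], 0], [[0, 0, 0], 0], [[0, 0, 0], 0], [[0, 0, 0], 0], [[0, 0, 0], 0], [[0, 0, 0], 0], [[0, 0, 0], 0], [[0, 0, 0], 0]], hand=0.2)

```text
clock: 18.23
eef_pos: [564.6, -295.8, 21.9]
eef_rot: [-3.142, -0.0, 1.545]
wrist_force: [-0.6, -0.2, 0.6]
finger_gap: 38.0
```

Run:
```python
from d import *
import pickle
st=dock();pickle.dump(st,open("w13.pkl","wb"))
im=manip.camera("wrist"); cv2.imwrite("pics/w13.png",im[:,:,::-1])
crop(im[:,:,::-1],190,80,370,260,3.3,"pics/w13c.png",0.6)
im=manip.camera("side"); crop(im[:,:,::-1],280,230,410,350,5,"pics/s13c.png",0.6)
```

```text
dock xyz(z abs) -5.55 0.88 21.93 dyaw -0.0002 F dock -0.2 0.6 0.6 gap 38.0 t 18.2333
```

View pics/w13c.png

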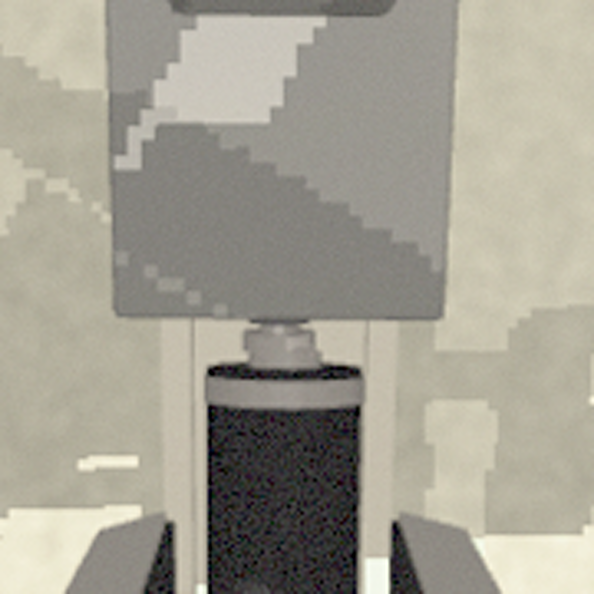

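View pics/s13c.png

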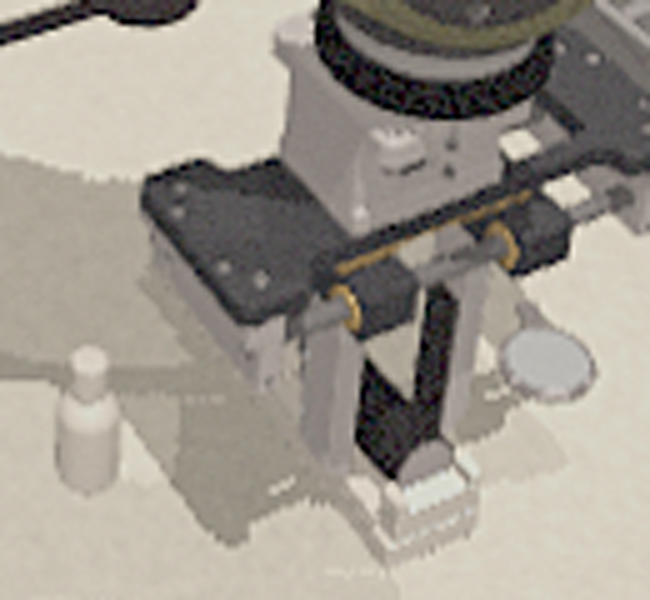

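send_rows(commands=[[[0, 0, -0.01], 0], [[0, 0, -0.025], 0], [[0, 0, -0.04], 0], [[-0.005, 0, -0.048], 0], [[-0.01, 0, -0.048], 0], [[-0.01, 0, -0.048], 0], [[-0.01, 0, -0.048], 0], [[-0.01, 0, -0.048], 0]])

```text
clock: 19.0
eef_pos: [563.9, -305.7, 68.9]
eef_rot: [-3.14, -0.001, 1.545]
wrist_force: [-0.1, 0.1, -0.1]
finger_gap: 37.6
```

send_rows(commands=[[[0, 0, 0], 0], [[0, 0, 0], 0], [[0, 0, 0], 0], [[0, 0, 0], 0], [[0, 0, 0.004], 0], [[0, 0, 0.008], 0], [[0, 0, 0.012], 0], [[0, 0, 0.016], 0]], hand=1)

```text
clock: 19.67
eef_pos: [564.2, -305.8, 53.3]
eef_rot: [-3.141, -0.0, 1.545]
wrist_force: [-0.1, -0.2, -0.0]
finger_gap: 0.5
```

Run:
```python
from d import *
import pickle
st=dock();pickle.dump(st,open("w14.pkl","wb"))
im=manip.camera("wrist"); cv2.imwrite("pics/w14.png",im[:,:,::-1])
crop(im[:,:,::-1],190,80,370,260,3.3,"pics/w14c.png",0.6)
dock()
```

```text
dock xyz(z abs) -15.5 1.0 53.27 dyaw -0.0002 F dock -0.2 0.1 -0.0 gap 0.5 t 19.6667
dock xyz(z abs) -15.35 1.3 52.44 dyaw -0.0002 F dock -0.1 -0.3 -0.5 gap 0.3 t 19.7167
```

View pics/w14c.png

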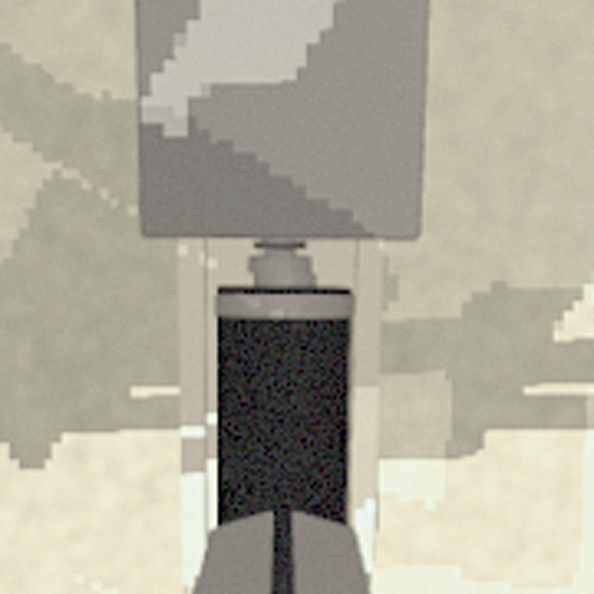

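Press down on the tail half, slowly.

send_rows(commands=[[[0, 0.001, 0.003], 0], [[0, 0.001, 0.006], 0], [[0, 0.001, 0.0075], 0], [[0, 0.001, 0.009], 0], [[0, 0.001, 0.0105], 0], [[0, 0.001, 0.012], 0], [[0, 0.001, 0.012], 0], [[0, 0.001, 0.012], 0]])

```text
clock: 20.38
eef_pos: [565.3, -305.8, 41.9]
eef_rot: [-3.141, -0.0, 1.545]
wrist_force: [0.2, -0.1, -0.7]
finger_gap: 0.9
```

Run:
```python
from d import *
dock()
```

```text
dock xyz(z abs) -15.53 -0.07 41.86 dyaw -0.0003 F dock -0.1 -0.2 -0.7 gap 0.9 t 20.3833
```

send_rows(commands=[[[0, 0, 0.0005], 0], [[0, 0, 0.001], 0], [[0, 0, 0.0015], 0], [[0, 0, 0.002], 0], [[0, 0, 0.0025], 0], [[0, 0, 0.003], 0], [[0, 0, 0.003], 0], [[0, 0, 0.003], 0]])

```text
clock: 21.05
eef_pos: [565.8, -306.1, 40.1]
eef_rot: [3.14, 0.001, 1.545]
wrist_force: [-1.8, 0.2, 10.4]
finger_gap: 0.6
```

Run:
```python
from d import *
dock()
im=manip.camera("side"); crop(im[:,:,::-1],280,230,410,350,5,"pics/s15c.png",0.6)
```

```text
dock xyz(z abs) -15.77 -0.62 40.08 dyaw -0.0002 F dock 0.2 1.8 10.4 gap 0.6 t 21.05
```

View pics/s15c.png

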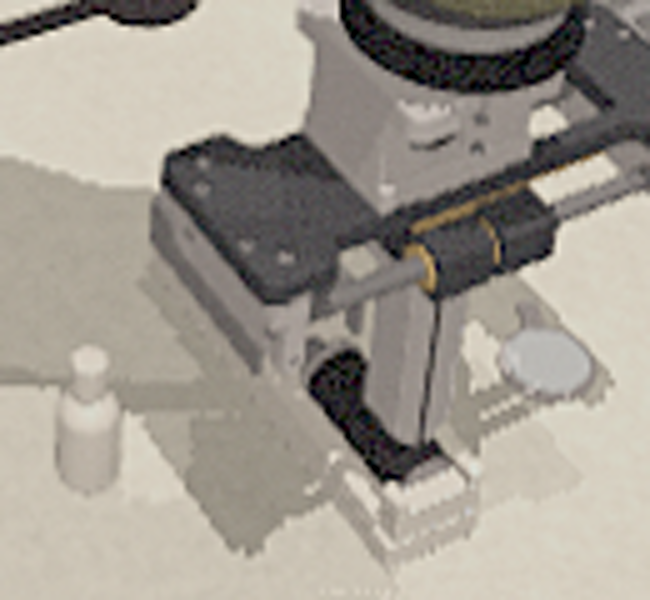

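send_rows(commands=[[[0, 0, -0.004], 0], [[0.01, 0, -0.008], 0], [[0.02, 0, -0.008], 0], [[0.03, 0, -0.004], 0], [[0.03, 0, 0], 0], [[0.03, 0, 0.0], 0], [[0.03, 0, 0.0], 0], [[0.03, 0, 0.0], 0]])

```text
clock: 21.77
eef_pos: [567.2, -274.2, 40.0]
eef_rot: [3.14, -0.001, 1.546]
wrist_force: [1.2, 10.7, 13.9]
finger_gap: 0.2
```

Run:
```python
from d import *
dock()
```

```text
dock xyz(z abs) 16.13 -1.21 40.0 dyaw 0.0008 F dock 10.7 -0.9 13.9 gap 0.2 t 21.7667
```

send_rows(commands=[[[0, 0, -0.01], 0], [[-0.01, 0, -0.03], 0], [[-0.03, 0, -0.06], 0], [[-0.045, 0, -0.09], 0], [[-0.055, 0, -0.1], 0], [[-0.055, 0, -0.1], 0], [[-0.055, 0, -0.1], 0], [[-0.055, 0, -0.1], 0]])

```text
clock: 22.43
eef_pos: [564.2, -329.8, 137.0]
eef_rot: [-3.139, -0.002, 1.545]
wrist_force: [0.5, 0.7, -0.7]
finger_gap: 0.5
```

Run:
```python
from d import *
st=dock(); c=cam("wrist",st)
im=manip.camera("wrist"); cv2.imwrite("pics/w16.png",im[:,:,::-1])
crop(im[:,:,::-1],190,60,370,260,3,"pics/w16c.png",0.6)
im=manip.camera("side"); crop(im[:,:,::-1],280,230,410,350,5,"pics/s16c.png",0.6)
```

```text
dock xyz(z abs) -39.49 0.39 137.03 dyaw 0.0002 F dock 0.7 -0.5 -0.7 gap 0.5 t 22.4333
```

View pics/w16c.png

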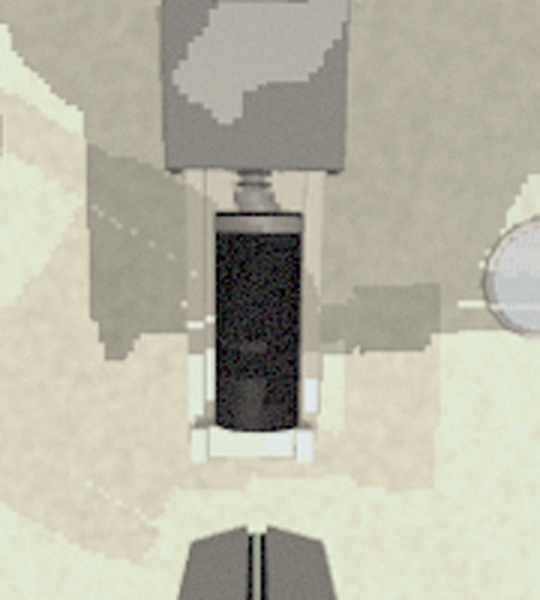

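View pics/s16c.png

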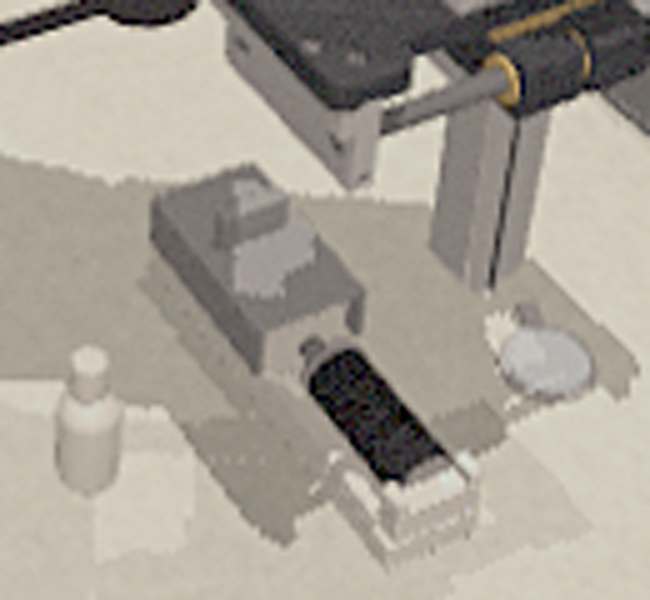

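send_rows(commands=[[[0.02, 0, 0], 0], [[0.055, 0, 0], 0], [[0.09, 0, 0], 0], [[0.125, 0, 0], 0], [[0.15, 0, 0.0], 0], [[0.152, 0, 0.0], 0], [[0.152, 0, 0.0], 0], [[0.152, 0, 0], 0]])

```text
clock: 23.2
eef_pos: [568.5, -179.1, 138.5]
eef_rot: [-3.141, -0.0, 1.545]
wrist_force: [-0.7, 0.0, -0.2]
finger_gap: 0.2
```

Run:
```python
from d import *
dock()
```

```text
dock xyz(z abs) 111.26 -0.06 138.5 dyaw 0.0003 F dock 0.0 0.7 -0.2 gap 0.2 t 23.2
```

send_rows(commands=[[[0, 0, 0.015], 0], [[0, 0, 0.04], 0], [[0, 0, 0.065], 0], [[0, 0, 0.08], 0], [[0, 0, 0.085], 0], [[0, 0, 0.085], 0], [[0, 0, 0.085], 0], [[0, 0, 0.085], 0]])

```text
clock: 23.87
eef_pos: [569.2, -179.6, 55.2]
eef_rot: [3.14, 0.001, 1.544]
wrist_force: [0.4, -0.6, -0.5]
finger_gap: 0.7
```

send_rows(commands=[[[-0.006, 0, 0], 0], [[-0.013, 0, 0], 0], [[-0.022, 0, 0], 0], [[-0.032, 0, 0], 0], [[-0.042, 0, 0], 0], [[-0.052, 0, 0], 0], [[-0.06, 0, 0], 0], [[-0.066, 0, 0], 0]])

```text
clock: 24.53
eef_pos: [566.7, -246.2, 53.9]
eef_rot: [-3.142, 0.0, 1.544]
wrist_force: [0.1, 2.2, 0.7]
finger_gap: 0.7
```

Run:
```python
from d import *
dock()
im=manip.camera("side"); crop(im[:,:,::-1],280,230,410,350,5,"pics/s17c.png",0.6)
```

```text
dock xyz(z abs) 44.14 -0.01 53.9 dyaw -0.001 F dock 2.2 -0.0 0.7 gap 0.7 t 24.5333
```

View pics/s17c.png

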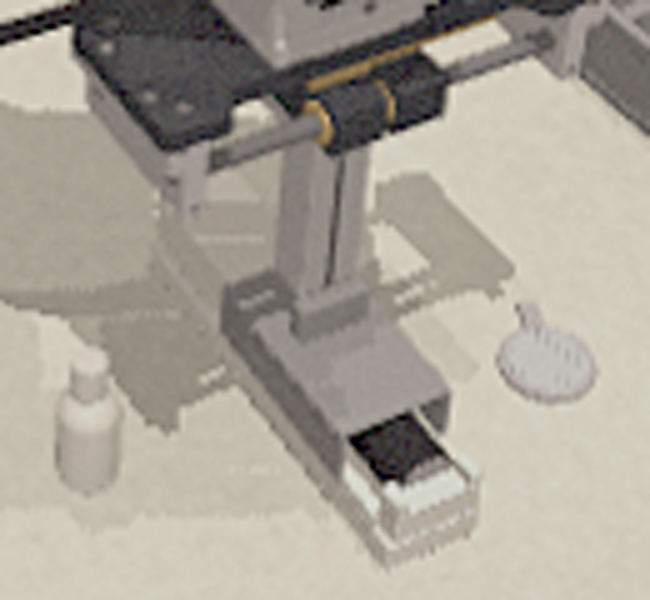

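send_rows(commands=[[[-0.006, 0, 0], 0], [[-0.012, 0, 0], 0], [[-0.017, 0, 0], 0], [[-0.02, 0, 0], 0], [[-0.022, 0, 0], 0], [[-0.0225, 0, 0], 0], [[-0.023, 0, 0], 0], [[-0.023, 0, 0], 0]])

```text
clock: 25.25
eef_pos: [566.4, -267.8, 53.9]
eef_rot: [3.141, 0.0, 1.545]
wrist_force: [0.1, -0.5, -0.2]
finger_gap: 0.6
```

send_rows(commands=[[[-0.001, 0, 0], 0], [[-0.002, 0, 0], 0], [[-0.003, 0, 0], 0], [[-0.004, 0, 0], 0], [[-0.0045, 0, 0], 0], [[-0.0045, 0, 0], 0], [[-0.0045, 0, 0], 0], [[-0.0045, 0, 0], 0]])

```text
clock: 25.92
eef_pos: [566.3, -271.5, 53.9]
eef_rot: [-3.141, -0.002, 1.545]
wrist_force: [-1.5, 7.5, 1.3]
finger_gap: 0.3
```

Run:
```python
from d import *
dock()
```

```text
dock xyz(z abs) 18.84 -0.19 53.91 dyaw 0.0001 F dock 7.5 1.7 1.3 gap 0.3 t 25.9167
```

send_rows(commands=[[[0.004, 0, 0], 0], [[0.008, 0, 0], 0], [[0.01, 0, -0.02], 0], [[0.01, 0, -0.05], 0], [[-0.02, 0, -0.08], 0], [[-0.055, 0, -0.11], 0], [[-0.06, 0, -0.13], 0], [[-0.06, 0, -0.13], 0]])

```text
clock: 26.58
eef_pos: [565.5, -335.5, 189.4]
eef_rot: [3.135, 0.005, 1.542]
wrist_force: [-0.5, 0.9, 1.0]
finger_gap: 0.6
```

send_rows(commands=[[[0, 0, 0], 0], [[0, 0, 0], 0], [[0, 0, 0], 0], [[0, 0, 0], 0], [[0, 0, 0], 0], [[0, 0, 0], 0], [[0, 0, 0], 0], [[0, 0, 0], 0]])

```text
clock: 27.25
eef_pos: [564.7, -332.3, 183.8]
eef_rot: [-3.141, -0.0, 1.545]
wrist_force: [0.0, 0.0, -0.6]
finger_gap: 0.4
```

Run:
```python
from d import *
st=dock(); c=cam("wrist",st)
im=manip.camera("wrist"); cv2.imwrite("pics/w18.png",im[:,:,::-1])
crop(im[:,:,::-1],190,60,370,260,3,"pics/w18c.png",0.6)
im=manip.camera("side"); cv2.imwrite("pics/s18.png",im[:,:,::-1]);crop(im[:,:,::-1],280,230,410,350,5,"pics/s18c.png",0.6)
im=manip.camera("top"); cv2.imwrite("pics/t18.png",im[:,:,::-1])
```

```text
dock xyz(z abs) -41.99 -0.15 183.84 dyaw -0.0001 F dock 0.0 -0.0 -0.6 gap 0.4 t 27.25
```

View pics/w18c.png

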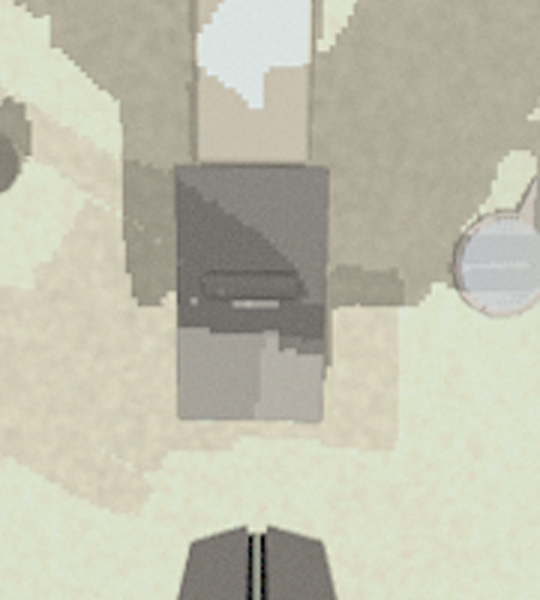

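View pics/s18.png

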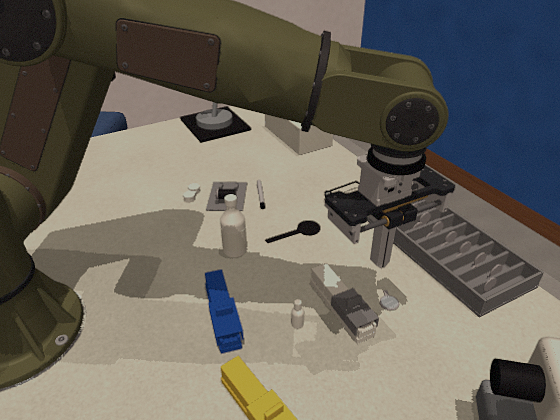

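View pics/t18.png

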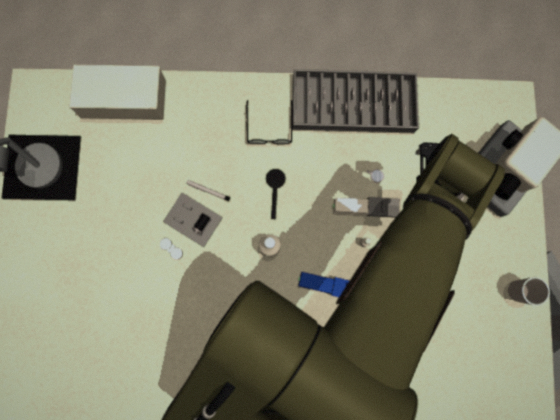

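Run:
```python
from d import *
c=cam("wrist",dock())
f=lambda x,y:(190+(x+.5)/3-.5,60+(y+.5)/3-.5)
for q,z in [((250,419),46.5),((250,166),46.5),((252,298),64.5),((252,271),64.5)]:
    X=at_z(c,f(*q),z)-B; print(q,(X@u).round(1),(X@n).round(1))
print(manip.sign_off())
```

```text
dock xyz(z abs) -42.06 -0.12 183.92 dyaw -0.0002 F dock 0.1 -0.2 -0.8 gap 0.4 t 27.4
(250, 419) -38.9 0.8
(250, 166) 41.4 0.6
(252, 298) 2.0 -0.0
(252, 271) 10.1 -0.0
the job is handed in; nothing more can be done
None
```

I opened the cover, put the long cell into the dock with its nub against the spring contact, and slid the cover shut again. I handed the job in at about 27 s of the 69 s allowed.

I tilted the cell on the end wall, pushed the spring back (about 7 N), lowered the tail behind the wall and pressed the cell down with closed fingers.

**Last checks:**
- **Cell home:** its top measured 40.1 mm above the table near the tail and 40.0 mm near the nub, against an expected 40 mm. That is level and fully down. The wrist and side pictures before closing showed the tail behind the wall and the nub on the contact. I couldn't read the contact's travel directly.
- **Cover shut:** it met its stop with about 7.5 N. The last wrist picture put the fin's centre 6 mm from the bay point, where 5.5 mm is fully shut.
- **Other objects:** the short cell is still in the tray. The other loose items looked unmoved, though I compared them only by eye and the arm hid part of the top picture. The gripper was clear of everything at the end.

**Disagreements along the way:**
- The first grip sat about 4 mm too high and pushed up on the fingers, so I opened and took the cell again lower down.
- One tray measurement used a slightly late arm pose. I redid it with the right one, and it then matched the other views.
- Where the cell sat along the fingers was uncertain by about 1 mm, so I judged the insertion by contact force.

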